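# Fit the DC-link fuse into its spring clips

## Robot

A 6-joint arm with a two-finger parallel gripper is mounted at the origin on the work surface. World frame = base frame: x ahead of the robot, y to its left, z up, the work surface at z = 0. Lengths are in m, angles in rad, forces in N, time in s.
With the tool pointing down it reaches from about 0.35 to 0.725 m from the base axis. Payload 6 kg.
Tool frame: the origin (TCP) lies at the very end of the fingers, on their centre line; the grasp point (between the pads) lies arm.grip_point_offset behind it (arm.grip_point_offset is the distance from the TCP to the grasp point, in m); z points along the fingers, x is the direction in which the jaws open and shut, and the axes are right-handed (so a half turn about z gives the same grasp; the last joint's range is limited). The gripper opens to 85 mm and grips with 20 to 120 N. Pads are 22 mm wide; open, the fingers measure 114 mm over their backs; the gripper's body (76 mm by 85 mm) begins 54 mm behind the grasp point. The pads swing forward as they close: fully open they stand 13 mm farther back than shut.
Start: joints at [-0.978, 0.04, 0.085, 0, -1.615, -0.334], TCP at [0.154, -0.58, 0.205] pointing down, gripper open.
Joint ranges: [-2.56, 2.56], [-1.29, 2.01], [-1.08, 1.49], [-3.29, 1.98], [-2.81, -0.18], [-2.99, 2.99]. Speed limits (rad/s): [2.57, 2.57, 3.01, 3.14, 3.14, 3.14].

## Interface

Orientations are given as a unit quaternion [w, x, y, z].
In Python, from bench import arm, cams gives the robot as it stands. The module is installed in compiled form; this text tells all that it offers.
- The arm moves only by the tool servo_tool, never from a script. Its argument "deltas" is one flat list of numbers, 7 for each row, row after row: the shift along the tool's x, y, z normalised to -1 to 1, where 1 is 0.4 m, then the turn, a rotation vector about the tool's x, y, z normalised to -1 to 1, where 1 is 90 degrees, then the opening, from 0 (shut) to 1 (fully open). A call has 1 to 12 rows; each row is the pose to reach, as a shift and turn from the pose commanded when the call began, along the tool's axes at that moment; what a row does not reach only later rows make up. A row lasts 1/10 s, in which the tool goes at most 50 mm and 8.59 degrees, less where a joint would pass 70% of its speed; a pose out of reach is approached as far as the arm can. A call with a number of a shift or a turn outside -1 to 1 is refused whole. A call with a gripper value outside its range is refused whole. The fingers move at their own pace and stop on an object; "squeeze" is the grip in N (left out, the last holds). Time passes only in rows, so rows that repeat a pose let the fingers close. It gives the time, the measured TCP pose, the force and the opening at its end, in the units of the state.
- arm.get_obs(): the state, without advancing time (a new reading comes with each control period).
- cams.read_camera(name): name is "side" or "top"; returns the picture (384x512x3 uint8, red, green, blue); there is no depth.
- cams.calibration(name): a dict with "K" (3x3 intrinsics, pixels), "world_from_camera" (4x4, takes a point from camera to world coordinates). Camera axes: x right, y down, z forward; pixel columns grow to the right and rows downward; lengths in m; the calibration is good to about 2 mm. A picture is of the moment at which its call begins. calibration takes no time and is no camera call.
- arm.sign_off(): hands the job in, once; it reports no verdict.
The state is a dict: "t": time; "joint_positions": joint angles; "joint_velocities": joint speeds; "joint_torque": joint torques, N m; "eef_pos": TCP position; "orientation": TCP orientation; "ft_force": force on the tool from outside, world axes, zero at the start; "moment": the same for the moment, N m; "width": finger opening in m.
Only numpy, scipy, OpenCV 4.12 (cv2) and the standard library are available. Lean on these libraries where they do the work, as an engineer would, in place of code of your own. Each camera call takes 0.05 s, during which the arm holds its last target.

## Task

Take the big cartridge fuse (the longest and thickest of the three) from the grey fuse rack and snap it fully home into both spring clips of the black fuse block on the white test panel, level and centred between the end stops. Press it in firmly but without forcing it into the brittle block (20 to 25 N is plenty, 50 N cracks it), leave the two smaller fuses in the rack, do not disturb the other things on the bench, and let go.

Things in the scene. Friction and masses are not known exactly. Their poses are not given: they have to be found in the camera images.
- fuse: The big cartridge fuse to fit, longest and thickest in the rack: rigid cylinder 127 mm long, about 120 g (90 to 160), white ceramic tube 20.4 mm in diameter with a bright metal cap 22 mm in diameter and 25 mm long at each end. Origin at its centre (mid-length, on its axis); x axis along its length (either end first is right; it may roll about x).
- fuse_mid: A smaller fuse to be left in the rack: 85 mm long, 14 mm in diameter, white tube with metal caps. Origin at its centre, x along its length.
- fuse_thin: The thinnest fuse, to be left in the rack: 85 mm long, 10 mm in diameter. Origin at its centre, x along its length.
- rack: Grey fuse rack, fixed: base 100 x 190 x 6 mm, two combs across it at x = -30 and +30 mm (6 mm thick, tops 32 mm high, 54 mm open between them) with V notches at y = -65, 0, +65 mm. A fuse lies along x in each pair of notches, in any order; the big fuse's axis is about 32 mm above the bench. Origin: centre of its underside, z up.
- panel: White test panel 270 x 190 x 8 mm, fixed to the bench, with the black fuse block along its -y side (block's centre line at panel y = -45 mm) and a green driver board along its +y side (y = 10 to 90 mm, parts up to 33 mm above the bench). Origin at the centre of its underside, x along the fuse block, z up.
- seat (a point): Where the fuse's centre must end: midway between the clips, 44 mm above the bench; axes: x along the block, y across, z up. Black side barriers at y = 19.5 to 22.5 mm on both sides, tops at z = +7 mm, leave 9 mm beside the fuse: fingers holding it by its sides do not fit in as it goes home. A seated fuse's tube top is at z = +10 mm. End stops at x = -67.5 and +67.5 mm leave it 4 mm at each end.
- mouth (a point): Where the fuse's centre lies when it is let down level between the clips' flares and released: it rests there, 17 mm above the seat and 2 mm to its +y side, clear of the barriers if held by the fingertips. Axes as the seat's. From there it must be pressed down on its top: 10 to 13 N over each clip, followed down to the seat plates (hard stop); it does not drop home by itself.
- clip_a_mid (a point): The copper fork clip at seat x = -50 mm, 16 mm long; point on the axis of a seated fuse, axes as the seat's. Seat plate at z = -11 mm. Fixed tine: inner face at y = +11 mm, bent outward at 45 degrees from z = +10 to +17 mm. Sprung jaw: hinged at its foot at y = -14, z = -17 mm, rolled lip of radius 3 mm centred at y = -10, z = +10 mm, outward flare above it to z = +19 mm.
- clip_b_mid (a point): The copper fork clip at seat x = +50 mm, 16 mm long; point on the axis of a seated fuse, axes as the seat's. Seat plate at z = -11 mm. Fixed tine: inner face at y = +11 mm, bent outward at 45 degrees from z = +10 to +17 mm. Sprung jaw: hinged at its foot at y = -14, z = -17 mm, rolled lip of radius 3 mm centred at y = -10, z = +10 mm, outward flare above it to z = +19 mm.
- jaw_a (a joint): Sprung jaw of the clip at seat x = -50 mm: 0 = shut, grows as the fuse pushes it aside; about 0.16 rad while the fuse's widest part passes, about 0 again with the fuse seated.
- jaw_b (a joint): Sprung jaw of the clip at seat x = +50 mm, the same.
- probe_box: Differential probe: white plastic box 60 x 160 x 30 mm with short plugs at its ends, loose, a bystander beyond the work. Origin at the centre of its underside, y along its length.
- driver: Screwdriver 190 mm long lying on the bench, a loose bystander to the robot's far left. Origin in its underside.

How it is judged:
At the end, for the whole second after the job is handed in: The big fuse rests fully home in both clips: its centre within 2 mm of the seat point in height and sideways and within 5 mm along, its axis within 0.035 rad of the block's, both jaws closed over it (below 0.06 rad), still, and released (z of fuse in the frame of seat between -0.002 and 0.002 m and y of fuse in the frame of seat between -0.002 and 0.002 m and x of fuse in the frame of seat between -0.005 and 0.005 m and angle between the x axis of fuse and the x axis of seat, either way round below 0.035 rad and value of joint each of jaw_a, jaw_b below 0.06 rad and linear speed of fuse below 0.01 m/s); the robot touches nothing.
It fails at once if the fuse is forced against the block with more than 50 N (contact force between fuse and panel above 50 N).
It fails at once if a smaller fuse is moved by more than 15 mm (distance of any of fuse_mid, fuse_thin from where it was at the start of the episode above 0.015 m).
It fails at once if the probe box or the screwdriver is shoved by more than 20 mm (distance of any of probe_box, driver from where it was at the start of the episode above 0.02 m).
It also fails if it takes over 58 s, if anything falls off the work surface, if the arm or the gripper's body presses on something with over 40 N, if the wrist force passes 120 N, or if a joint passes its speed limit or range.

## Working session

There is one attempt and no reset: what is moved stays moved. The work goes in short steps, Python scripts to look and compute and a tool call to move; the robot and the scene stay as the last step left them, time stands still between calls to the robot, and variables do not carry over. Pictures are saved under pics/ and viewed, and the job is handed in when it is done.

Besides the shell and the picture viewer there is one more tool, called by a JSON object that holds its "api" and its "payload", one argument or row to a line. servo_tool: Moves the arm, as the interface text tells. Scaled input: -1 to 1 covers 0.4 m each way for a shift and 90 degrees each way for a turn. Its arguments: {"type":"object","properties":{"deltas":{"type":"array","items":{"type":"number"}},"squeeze":{"type":"number"}},"required":["deltas"]}

```bash
mkdir -p pics; python3 - <<'E'
from bench import arm, cams
import cv2, numpy as np
np.set_printoptions(precision=4,suppress=True)
o=arm.get_obs()
for k,v in o.items(): print(k,np.array(v))
print(arm.grip_point_offset)
for n in("top","side"):
    im=cams.read_camera(n); cv2.imwrite(f"pics/{n}0.png",im[:,:,::-1])
    c=cams.calibration(n); print(n,c["K"],c["world_from_camera"])
E
```

```text
t 0.0
joint_positions [-0.9783  0.0408  0.0838 -0.0005 -1.6155 -0.3337]
joint_velocities [-0.0021  0.0001  0.0018 -0.0018  0.0011 -0.0012]
joint_torque [ -0.0005 -36.8203  34.7427   6.9323  -0.0053   0.    ]
eef_pos [ 0.1535 -0.5796  0.2042]
orientation [-0.0007  0.6099  0.7925  0.0005]
ft_force [-0.2055  0.3217  0.3156]
moment [0.0033 0.0061 0.0202]
width 0.08549465189653731
0.0187
top [[356.14     0.     254.1456]
 [  0.     356.14   193.5979]
 [  0.       0.       1.    ]] [[ 0.0287 -0.9934  0.1109  0.5454]
 [-0.9993 -0.0312 -0.021   0.0694]
 [ 0.0243 -0.1102 -0.9936  0.9211]
 [ 0.      0.      0.      1.    ]]
side [[422.1865   0.     261.918 ]
 [  0.     422.1865 186.9292]
 [  0.       0.       1.    ]] [[ 0.9657 -0.1697  0.1963  0.4107]
 [-0.2594 -0.6113  0.7477 -0.6771]
 [-0.0069 -0.773  -0.6344  0.6793]
 [ 0.      0.      0.      1.    ]]
```

View pics/top0.png

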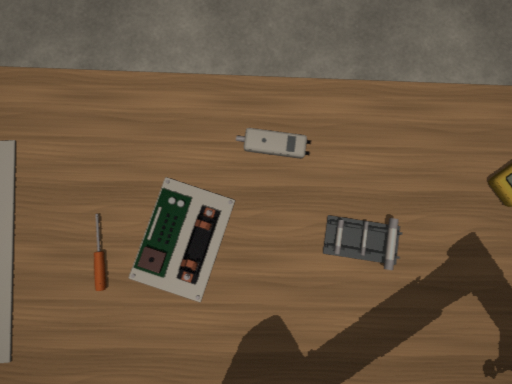

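View pics/side0.png

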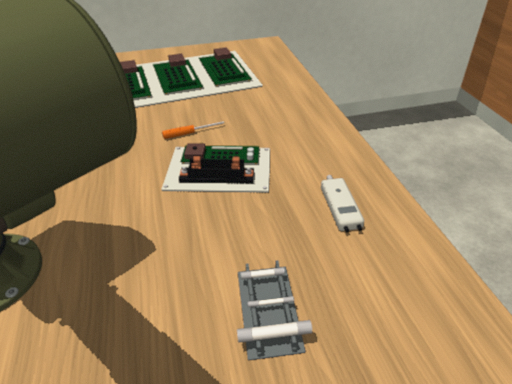

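The top view shows the rack at about (360,240), with the big fuse at its right end (391,244). The panel is at (182,240) with the black block on its right half, the probe box at (276,143) and the driver at (100,255). I'll zoom in for the measurements.

```bash
python3 - <<'E'
import cv2, numpy as np
t=cv2.imread("pics/top0.png"); s=cv2.imread("pics/side0.png")
a=cv2.resize(t[170:310,120:240],None,fx=4.2,fy=4.2,interpolation=cv2.INTER_CUBIC)
cv2.imwrite("pics/t_panel.png",a)
b=cv2.resize(t[205:285,315:410],None,fx=6,fy=6,interpolation=cv2.INTER_CUBIC); cv2.imwrite("pics/t_rack.png",b)
c=cv2.resize(s[135:200,155:285],None,fx=6,fy=6,interpolation=cv2.INTER_CUBIC); cv2.imwrite("pics/s_panel.png",c)
d=cv2.resize(s[255:360,225:325],None,fx=5.5,fy=5.5,interpolation=cv2.INTER_CUBIC); cv2.imwrite("pics/s_rack.png",d)
E
```

```text
(no output)
```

View pics/t_panel.png

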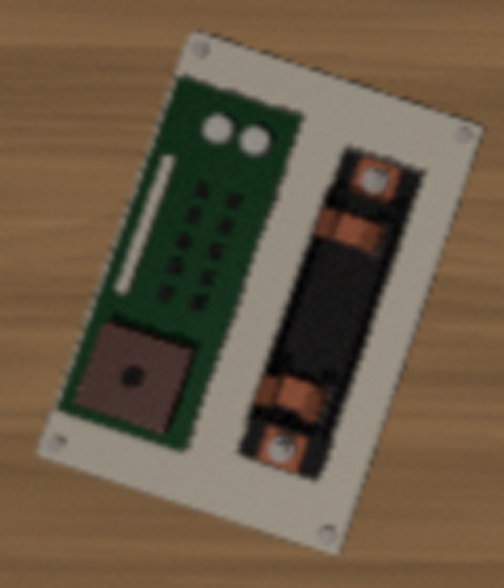

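View pics/t_rack.png

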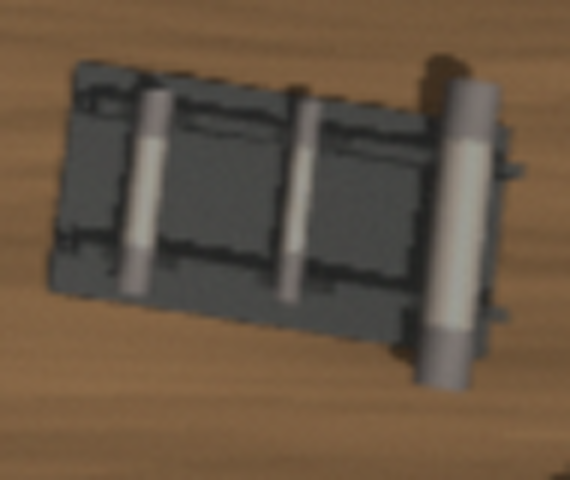

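View pics/s_panel.png

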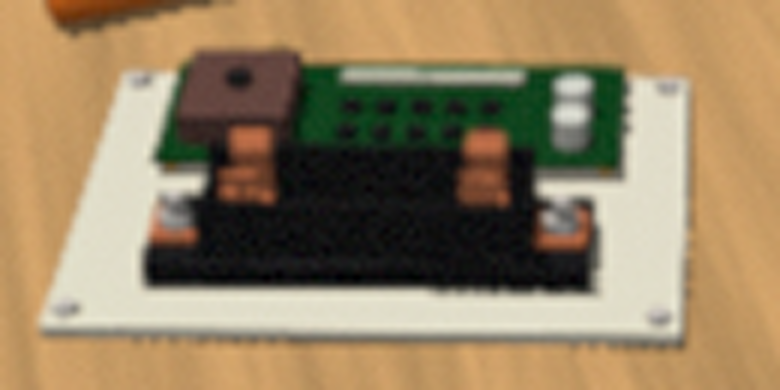

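View pics/s_rack.png

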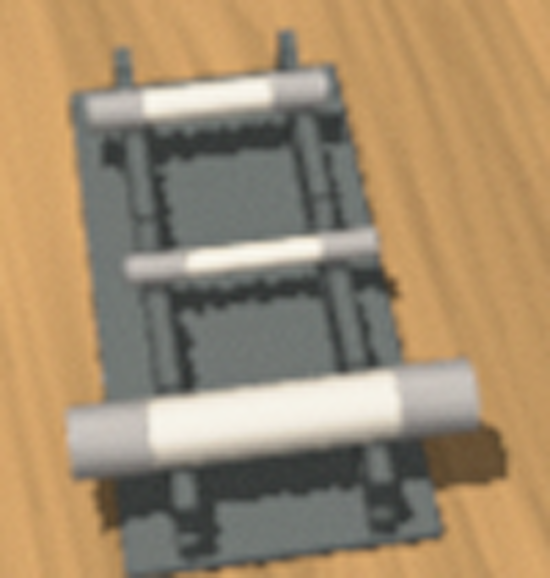

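```bash
cat > h.py <<'E'
import numpy as np, cv2, json
from bench import arm,cams
np.set_printoptions(precision=4,suppress=True)
C={n:cams.calibration(n) for n in("top","side")}
def ray(n,px,z):
    K=np.array(C[n]["K"]);T=np.array(C[n]["world_from_camera"])
    px=np.atleast_2d(np.asarray(px,float))
    d=np.c_[(px[:,0]-K[0,2])/K[0,0],(px[:,1]-K[1,2])/K[1,1],np.ones(len(px))]@T[:3,:3].T
    o=T[:3,3]; return (o+d*((z-o[2])/d[:,2])[:,None])[:,:2]
def proj(n,P):
    K=np.array(C[n]["K"]);T=np.array(C[n]["world_from_camera"])
    q=(np.atleast_2d(P)-T[:3,3])@T[:3,:3]; q=q@K.T
    return q[:,:2]/q[:,2:]
E
python3 - <<'E'
from h import *
t=cv2.imread("pics/top0.png"); s=cv2.imread("pics/side0.png")
for n,im,box,thr in(("top",t,(125,172,240,305),100),("side",s,(158,138,280,196),0)):
    x0,y0,x1,y1=box
    hsv=cv2.cvtColor(im,cv2.COLOR_BGR2HSV)
    hh,ss,vv=[hsv[...,i].astype(int) for i in range(3)]
    print(n,"wood",hsv[y0+3,x0+3],"white",hsv[285,190] if n=="top" else hsv[188,215])
    m=np.zeros(im.shape[:2],np.uint8); m[y0:y1,x0:x1]=((ss<60)&(vv>100))[y0:y1,x0:x1]*255
    nn,lab,st,_=cv2.connectedComponentsWithStats(m); k=1+np.argmax(st[1:,4]); m=np.uint8(lab==k)*255
    cv2.imwrite(f"pics/m_{n}.png",m)
    cs,_=cv2.findContours(m,cv2.RETR_EXTERNAL,cv2.CHAIN_APPROX_NONE)
    c=max(cs,key=cv2.contourArea)[:,0,:]
    P=ray(n,c,0.008)
    r=cv2.minAreaRect((P*1000).astype(np.float32)); print(r, st[k])
    print(cv2.boxPoints(r))
# fuse
for n,im,box in(("top",t,(378,210,406,280)),("side",s,(232,315,318,345))):
    x0,y0,x1,y1=box
    hsv=cv2.cvtColor(im,cv2.COLOR_BGR2HSV)
    m=np.zeros(im.shape[:2],np.uint8); m[y0:y1,x0:x1]=((hsv[...,1]<60)&(hsv[...,2]>105))[y0:y1,x0:x1]*255
    nn,lab,st,ce=cv2.connectedComponentsWithStats(m); k=1+np.argmax(st[1:,4])
    m=np.uint8(lab==k)*255
    cv2.imwrite(f"pics/mf_{n}.png",m)
    c=max(cv2.findContours(m,cv2.RETR_EXTERNAL,cv2.CHAIN_APPROX_NONE)[0],key=cv2.contourArea)[:,0,:]
    r=cv2.minAreaRect((ray(n,c,0.032)*1000).astype(np.float32)); print(n,"fuse",r,st[k],ce[k],ray(n,ce[k],0.032))
E
python3 -c "
import cv2,numpy as np
a=[cv2.imread('pics/'+f) for f in('m_top.png','m_side.png','mf_top.png','mf_side.png')]
cv2.imwrite('pics/mm.png',np.vstack([np.hstack([a[0][160:320,100:300],a[1][100:260,130:330]]),np.hstack([a[2][180:340,300:500],a[3][220:380,180:380]])]))"
```

```text
top wood [ 15 120 127] white [ 19  35 152]
((527.9984130859375, 228.92535400390625), (188.92787170410156, 268.7954406738281), 73.2601089477539) [ 129  178  106  124 3566]
[[372.088  177.1748]
 [629.4925  99.7544]
 [683.9088 280.6759]
 [426.5043 358.0963]]
side wood [ 16 125 208] white [ 25  27 226]
((528.133056640625, 221.91360473632812), (193.11875915527344, 269.05780029296875), 73.16856384277344) [ 162  147  108   46 1929]
[[371.4078 168.4445]
 [628.9394  90.537 ]
 [684.8583 275.3827]
 [427.3267 353.2902]]
top fuse ((529.7500610351562, -295.7721862792969), (18.462360382080078, 126.39797973632812), 83.47087860107422) [387 219  11  51 329] [391.5441 243.7842] [[ 0.5294 -0.296 ]]
side fuse ((533.3198852539062, -281.6241760253906), (49.585121154785156, 128.61672973632812), 81.31072235107422) [ 237  315   75   27 1336] [271.7612 327.4251] [[ 0.5286 -0.2864]]
```

View pics/mm.png

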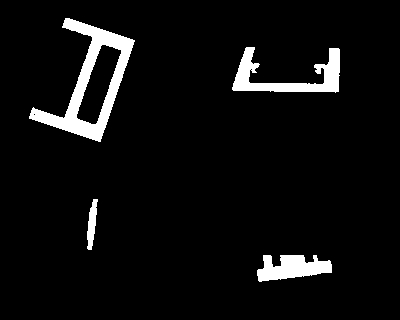

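```bash
python3 - <<'E'
from h import *
def un(p,f,off): return (np.array(p,float)+.5)/f-.5+off
a=un([[472.5,82.5],[441.5,386]],6,[315,205]); A=ray("top",a,.032); print(A,A.mean(0),np.linalg.norm(A[0]-A[1]),np.degrees(np.arctan2(*(A[0]-A[1])[::-1])))
b=un([[74,443],[474,393]],5.5,[225,255]); B=ray("side",b,.032); print(B,B.mean(0),np.linalg.norm(B[0]-B[1]),np.degrees(np.arctan2(*(B[1]-B[0])[::-1])))
# rack corners (base top z=.006)
for n,p,f,o in(("top",[[78,62],[50,290],[510,128],[488,357]],6,[315,205]),("side",[[75,95],[332,67],[440,533],[128,572]],5.5,[225,255])):
    Q=ray(n,un(p,f,o),.006); print(n,Q,Q.mean(0))
for n,p,f,o in(("top",[[193,32],[484,127],[338,553],[38,455]],4.2,[120,170]),("side",[[122,68],[690,78],[683,335],[40,330]],6,[155,135])):
    Q=ray(n,un(p,f,o),.008); print(n,Q,Q.mean(0))
    print([np.linalg.norm(Q[i]-Q[(i+1)%4]) for i in range(4)])
# panel markers: screws on block ends z? 
E
```

```text
[[ 0.593  -0.3015]
 [ 0.4674 -0.2867]] [ 0.5302 -0.2941] 0.12647252398549239 -6.706145380457897
[[ 0.4694 -0.2854]
 [ 0.5941 -0.3016]] [ 0.5318 -0.2935] 0.12572327536495748 -7.371438118072451
top [[ 0.5982 -0.1411]
 [ 0.5009 -0.1297]
 [ 0.5753 -0.3284]
 [ 0.4778 -0.3173]] [ 0.538  -0.2291]
side [[ 0.5028 -0.1319]
 [ 0.5977 -0.1443]
 [ 0.5745 -0.3296]
 [ 0.4783 -0.3166]] [ 0.5383 -0.2306]
top [[0.6826 0.2796]
 [0.6296 0.0992]
 [0.3737 0.1768]
 [0.426  0.3568]] [0.528  0.2281]
[np.float64(0.18799260123498712), np.float64(0.2673985213570485), np.float64(0.18747389559432584), np.float64(0.2679696458454557)]
side [[0.4273 0.3584]
 [0.6848 0.2777]
 [0.6305 0.0967]
 [0.3739 0.1712]] [0.5291 0.226 ]
[np.float64(0.2698795248072074), np.float64(0.18900814704943186), np.float64(0.26722968364754646), np.float64(0.19469900918897523)]
```

```bash
cat >> h.py <<'E'
from scipy.spatial.transform import Rotation as R
FUSE=np.array([.5308,-.2940]); FYAW=-7.0
def plan(pos,yaw):
    """tool x axis at world angle yaw deg, pointing down"""
    o=arm.get_obs(); q=np.array(o["orientation"]); Rm=R.from_quat(q[[1,2,3,0]])
    y=np.radians(yaw); X=np.array([np.cos(y),np.sin(y),0]); Z=np.array([0,0,-1.]); Y=np.cross(Z,X)
    Rt=R.from_matrix(np.c_[X,Y,Z])
    d=Rm.inv().apply(np.array(pos)-o["eef_pos"]); r=(Rm.inv()*Rt).as_rotvec()
    print("t",o["t"],"pos",np.array(o["eef_pos"]),"F",np.array(o["ft_force"]),"w",o["width"])
    print("norm shift",d/.4,"turn",np.degrees(r)/90, "j",np.array(o["joint_positions"]))
E
python3 - <<'E'
from h import *
def un(p,f,off): return (np.array(p,float)+.5)/f-.5+off
# block end copper screws; block top corners
p=un([[375,180],[283,449]],4.2,[120,170])
for z in(.02,.03): Q=ray("top",p,z); print(z,Q,Q.mean(0))
p=un([[175,208],[563,215]],6,[155,135])
for z in(.02,.03): Q=ray("side",p,z); print(z,Q,Q.mean(0))
# block ends: black, top view
c=np.array([.5286,.2275]); th=np.radians(-16.8); x=np.array([np.cos(th),np.sin(th)]);y=np.array([-x[1],x[0]])
seat=c-.045*y; print("seat",seat)
t=cv2.imread("pics/top0.png"); s=cv2.imread("pics/side0.png")
for n,im in(("top",t),("side",s)):
    im=cv2.resize(im,None,fx=4,fy=4,interpolation=cv2.INTER_CUBIC)
    pts=[]
    for a,b,z in [(0,0,.033),(-.05,.011,.054),(-.05,.018,.061),(.05,.011,.054),(.05,.018,.061),(-.0675,0,.044),(.0675,0,.044),(-.05,-.01,.054),(.05,-.01,.054),(0,.0225,.051),(0,-.0225,.051)]:
        w=seat+a*x+b*y; u=proj(n,[*w,z])[0]*4+1.5; cv2.circle(im,tuple(int(round(v)) for v in u),2,(255,255,0),-1)
    for a,b in [(-.135,-.095),(.135,-.095),(.135,.095),(-.135,.095)]:
        w=c+a*x+b*y; u=proj(n,[*w,.008])[0]*4+1.5; cv2.circle(im,tuple(int(round(v)) for v in u),2,(0,0,255),-1)
    cv2.imwrite(f"pics/ov_{n}.png",im[680:1240,480:960] if n=="top" else im[540:800,620:1120])
plan([.45,-.37,.15],83)
E
```

```text
0.02 [[0.5945 0.1631]
 [0.4347 0.2103]] [0.5146 0.1867]
0.03 [[0.5939 0.1621]
 [0.4359 0.2088]] [0.5149 0.1854]
0.02 [[0.4378 0.2243]
 [0.5986 0.1743]] [0.5182 0.1993]
0.03 [[0.4373 0.2107]
 [0.5957 0.1614]] [0.5165 0.186 ]
seat [0.5156 0.1844]
t 0.1 pos [ 0.1535 -0.5797  0.2043] F [-0.0799  0.3392  0.9922] w 0.08555741063023892
norm shift [0.3169 0.8507 0.1361] turn [-0.0003 -0.001   0.2425] j [-0.9783  0.0408  0.0839 -0.0004 -1.6155 -0.3337]
```

View pics/ov_top.png

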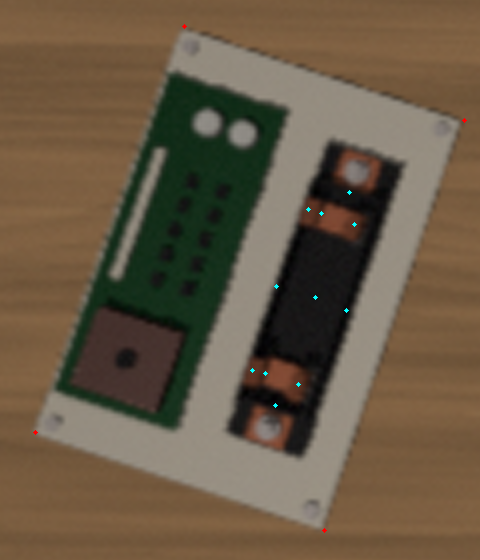

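View pics/ov_side.png

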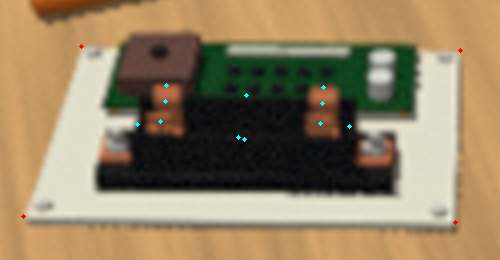

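{"api": "servo_tool", "payload": {
  "deltas": [0.317,0.851,0.136,0,0,0.242,0.6,0.317,0.851,0.136,0,0,0.242,0.6,0.317,0.851,0.136,0,0,0.242,0.6,0.317,0.851,0.136,0,0,0.242,0.6,0.317,0.851,0.136,0,0,0.242,0.6,0.317,0.851,0.136,0,0,0.242,0.6,0.317,0.851,0.136,0,0,0.242,0.6,0.317,0.851,0.136,0,0,0.242,0.6,0.317,0.851,0.136,0,0,0.242,0.6,0.317,0.851,0.136,0,0,0.242,0.6],
  "squeeze": 40
}}

```text
t: 1.1
eef_pos: [0.4502, -0.3699, 0.1502]
orientation: [-0.001, 0.748, 0.663, -0.0]
ft_force: [-0.1, 0.0, 1.2]
width: 0.0512
```

```bash
python3 - <<'E'
from h import *
plan([.5308,-.2940,.10],83)
E
```

```text
t 1.1 pos [ 0.4502 -0.3699  0.1502] F [-0.104   0.008   1.1976] w 0.05120927327852943
norm shift [0.2124 0.1774 0.1253] turn [-0.0008 -0.0002  0.0013] j [-0.3438 -0.0038 -0.0595 -0.     -1.5164 -1.3471]
```

{"api": "servo_tool", "payload": {
  "deltas": [0.212,0.177,0.125,0,0,0,0.6,0.212,0.177,0.125,0,0,0,0.6,0.212,0.177,0.125,0,0,0,0.6,0.212,0.177,0.125,0,0,0,0.6,0.212,0.177,0.125,0,0,0,0.6]
}}

```text
t: 1.6
eef_pos: [0.5302, -0.2956, 0.1012]
orientation: [0.0, 0.749, 0.663, -0.0]
ft_force: [-0.3, 0.0, 0.3]
width: 0.0512
```

```bash
python3 - <<'E'
from h import *
plan([.5308,-.2940,.023],83)
for n in("top","side"):
    im=cams.read_camera(n); cv2.imwrite(f"pics/{n}1.png",im[:,:,::-1])
t=cv2.imread("pics/top1.png")[185:305,310:430]; s=cv2.imread("pics/side1.png")[225:365,215:335]
cv2.imwrite("pics/p1.png",np.hstack([cv2.resize(t,(400,400),interpolation=2),cv2.resize(s,(343,400),interpolation=2)]))
E
```

```text
t 1.6 pos [ 0.5302 -0.2956  0.1012] F [-0.2777  0.0339  0.2809] w 0.0511512248978129
norm shift [0.0043 0.001  0.1955] turn [-0.0001  0.0004  0.0003] j [-0.1786  0.0715 -0.0718  0.0006 -1.4276 -1.514 ]
```

View pics/p1.png

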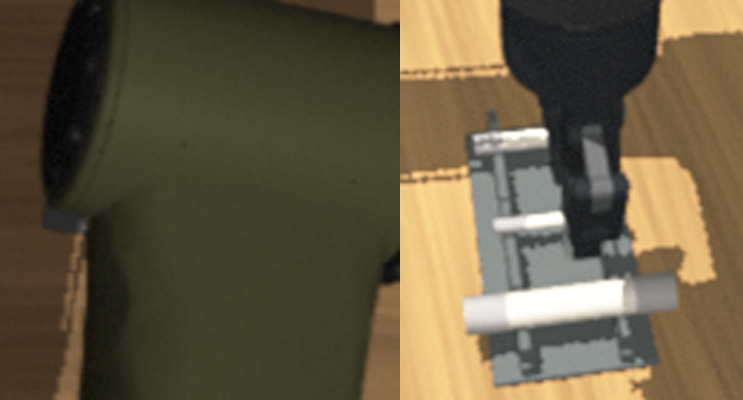

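```bash
python3 - <<'E'
from h import *
print(proj("side",[[.5302,-.2956,.1012],[.5302+.003,-.2956-.027,.1012],[.5302-.003,-.2956-.04,.11],[.5308,-.294,.032]]))
plan([.5308,-.2940,.023],83)
E
```

```text
[[274.6752 307.8266]
 [281.4314 321.7375]
 [280.2951 326.6408]
 [274.2505 330.9494]]
t 1.7 pos [ 0.5303 -0.2961  0.102 ] F [-0.9756 -0.6308 -0.3611] w 0.05143014297583813
norm shift [0.0054 0.0004 0.1976] turn [ 0.0009  0.0004 -0.0004] j [-0.1794  0.0705 -0.0714  0.0005 -1.4274 -1.5142]
```

{"api": "servo_tool", "payload": {
  "deltas": [0.004,0.001,0.1,0,0,0,0.6,0.004,0.001,0.15,0,0,0,0.6,0.004,0.001,0.18,0,0,0,0.6,0.004,0.001,0.195,0,0,0,0.6,0.004,0.001,0.195,0,0,0,0.6,0.004,0.001,0.195,0,0,0,0.6]
}}

```text
t: 2.3
eef_pos: [0.532, -0.2937, 0.0244]
orientation: [0.001, 0.749, 0.663, 0.0]
ft_force: [-0.0, -0.4, 0.4]
width: 0.0511
```

```bash
python3 - <<'E'
from h import *
plan([.5308,-.2940,.023],83)
im=cams.read_camera("side"); cv2.imwrite("pics/side2.png",cv2.resize(im[225:365,215:335,::-1],(514,600),interpolation=2))
E
```

```text
t 2.3 pos [ 0.532  -0.2937  0.0244] F [-0.0083 -0.4166  0.3629] w 0.05112041930126335
norm shift [-0.001  -0.0029  0.0034] turn [0.0013 0.0004 0.0005] j [-0.1748  0.1121 -0.1712  0.0006 -1.2854 -1.5176]
```

View pics/side2.png

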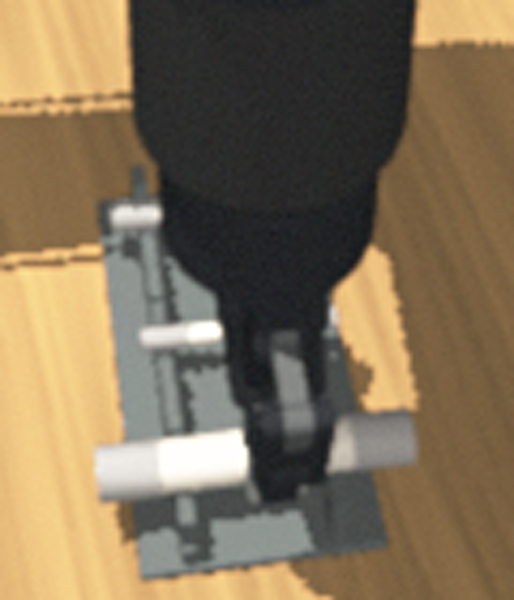

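The finger straddles the fuse near its middle (pad at about pixel 287,450, fuse from 97 to 415). Closing now.

{"api": "servo_tool", "payload": {
  "deltas": [-0.001,-0.003,0.002,0,0,0,0.6,-0.001,-0.003,0.002,0,0,0,0,-0.001,-0.003,0.002,0,0,0,0,-0.001,-0.003,0.002,0,0,0,0,-0.001,-0.003,0.002,0,0,0,0,-0.001,-0.003,0.002,0,0,0,0,-0.001,-0.003,0.002,0,0,0,0],
  "squeeze": 40
}}

```text
t: 3.05
eef_pos: [0.53, -0.2934, 0.0219]
orientation: [-0.0, 0.749, 0.663, -0.0]
ft_force: [-0.1, 0.0, -0.4]
width: -0.0002
```

```bash
python3 - <<'E'
from h import *
plan([.5308,-.2940,.023],83)
im=cams.read_camera("side"); cv2.imwrite("pics/side3.png",cv2.resize(im[225:365,215:335,::-1],(514,600),interpolation=2))
im=cams.read_camera("top"); cv2.imwrite("pics/top3.png",im[:,:,::-1])
E
```

```text
t 3.05 pos [ 0.53   -0.2934  0.0219] F [-0.0623  0.0343 -0.355 ] w -0.00018837451857037118
norm shift [-0.0013  0.0021 -0.0026] turn [-0.0001 -0.0001  0.0005] j [-0.1752  0.1113 -0.1765 -0.0001 -1.2832 -1.5169]
```

View pics/side3.png

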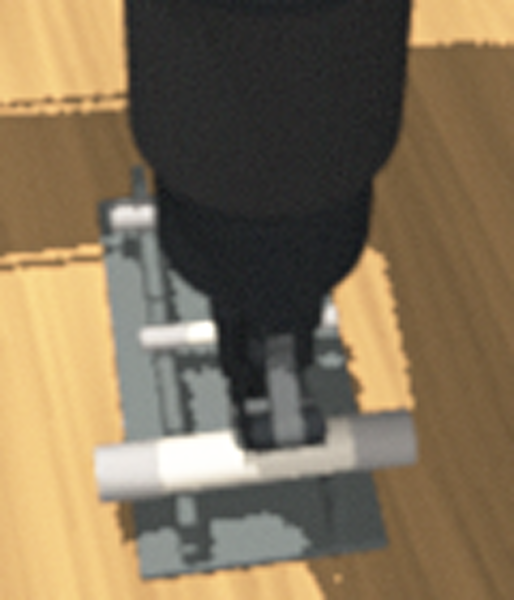

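```bash
python3 - <<'E'
from h import *
for z in(.022,.03,.035,.04,.045): print(z,(proj("side",[[.53,-.2934,z],[.53-.001,-.2934-.0145,z],[.53+.0018,-.2934-.0145,z]])))
print("open at t2.3")
for z in(.0244,.03,.035,.04,.045): print(z,(proj("side",[[.532+.003,-.2937-.0255,z],[.532+.0045,-.2937-.040,z]])))
for n in["side"]:
  im=cams.read_camera(n); cv2.imwrite("pics/side4.png",cv2.resize(im[285:350,230:325,::-1],None,fx=8,fy=8,interpolation=2))
E
```

```text
0.022 [[273.639  333.9889]
 [275.468  341.5805]
 [277.0504 341.1819]]
0.03 [[273.6892 331.407 ]
 [275.532  339.0126]
 [277.1256 338.6132]]
0.035 [[273.7209 329.7748]
 [275.5724 337.389 ]
 [277.1732 336.9891]]
0.04 [[273.7528 328.1281]
 [275.6132 335.7508]
 [277.2212 335.3504]]
0.045 [[273.7851 326.4668]
 [275.6544 334.0978]
 [277.2696 333.6968]]
open at t2.3
0.0244 [[280.8345 345.9103]
 [284.2776 353.5324]]
0.03 [[280.9068 344.1162]
 [284.3687 351.7499]]
0.035 [[280.972  342.4988]
 [284.4508 350.1429]]
0.04 [[281.0378 340.8668]
 [284.5337 348.5211]]
0.045 [[281.1042 339.2198]
 [284.6173 346.8843]]
```

View pics/side4.png

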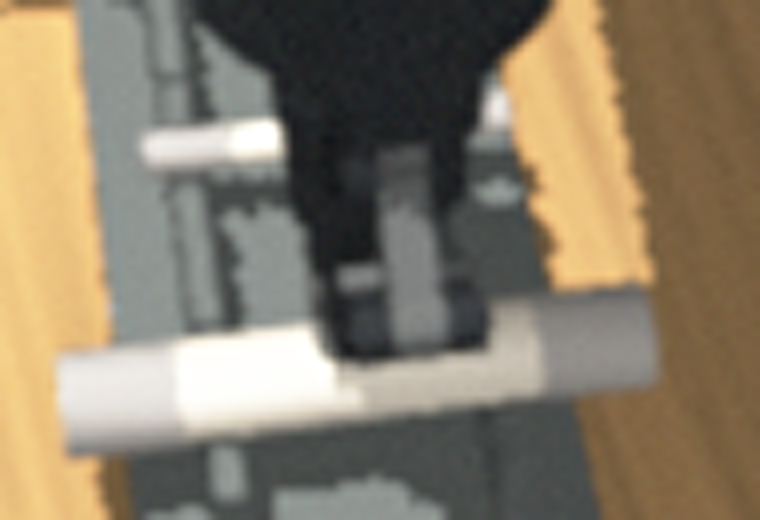

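View pics/top3.png

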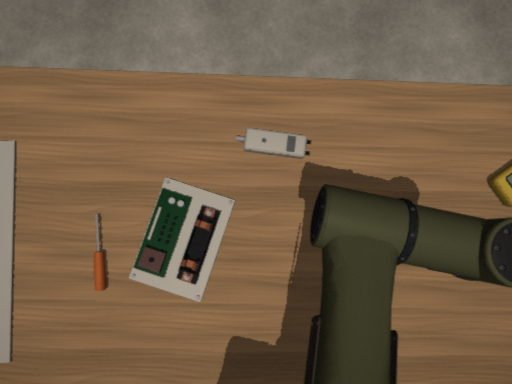

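{"api": "servo_tool", "payload": {
  "deltas": [0,0,-0.1,0,0,0,0,0,0,-0.2,0,0,0,0,0,0,-0.2,0,0,0,0,0,0,-0.2,0,0,0,0]
}}

```text
t: 3.6
eef_pos: [0.5308, -0.2934, 0.1033]
orientation: [0.001, 0.749, 0.663, 0.001]
ft_force: [0.3, 0.2, -0.8]
width: -0.0004
```

```bash
python3 - <<'E'
from h import *
plan([.5308,-.2940,.023],83)
im=cams.read_camera("side"); cv2.imwrite("pics/side5.png",cv2.resize(im[230:345,215:335,::-1],None,fx=5,fy=5,interpolation=2))
p=np.array(arm.get_obs()["eef_pos"])
print(proj("side",[p,p+[0,0,.01],p+[0,0,.02],p+[0,0,.1]]))
E
```

```text
t 3.6 pos [ 0.5308 -0.2934  0.1033] F [ 0.2579  0.1972 -0.796 ] w -0.0003615055185643985
norm shift [-0.0014 -0.0004  0.2007] turn [ 0.0017 -0.0001  0.0005] j [-0.1752  0.067  -0.0724 -0.0002 -1.4286 -1.5169]
[[274.1352 306.4299]
 [274.2074 302.6934]
 [274.281  298.8855]
 [274.9243 265.5876]]
```

View pics/side5.png

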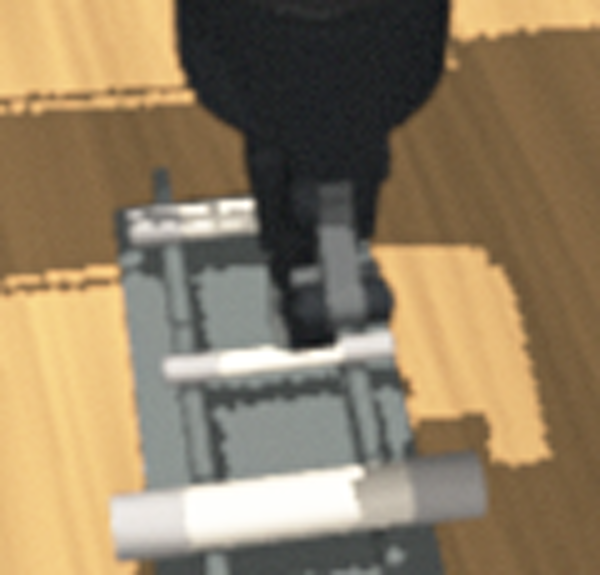

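```bash
python3 - <<'E'
from h import *
plan([.40,-.25,.05],83)
im=cams.read_camera("side"); cv2.imwrite("pics/side6.png",cv2.resize(im[255:310,245:310,::-1],None,fx=9,fy=9,interpolation=2))
E
```

```text
t 3.65 pos [ 0.53   -0.2931  0.1016] F [-0.6333  0.2245 -0.7593] w -0.00013939850059993422
norm shift [ 0.0676 -0.3357  0.1291] turn [ 0.     -0.0005  0.0005] j [-0.1753  0.0681 -0.0742 -0.0007 -1.4285 -1.5169]
```

View pics/side6.png

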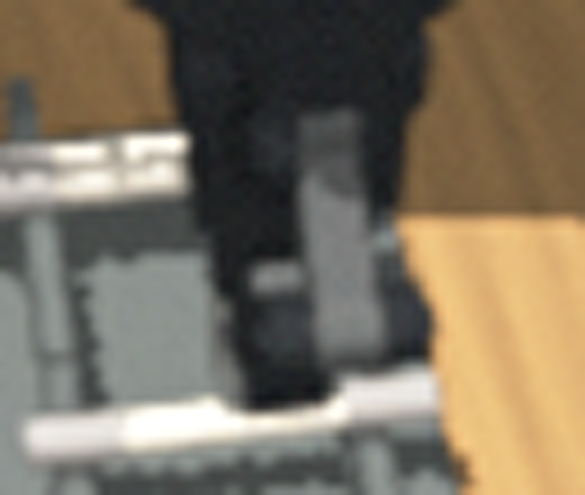

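{"api": "servo_tool", "payload": {
  "deltas": [0.068,-0.336,0.0,0,0,0,0,0.068,-0.336,0.0,0,0,0,0,0.068,-0.336,0.0,0,0,0,0,0.068,-0.336,0.1,0,0,0,0,0.068,-0.336,0.13,0,0,0,0,0.068,-0.336,0.13,0,0,0,0,0.068,-0.336,0.13,0,0,0,0]
}}

```text
t: 4.4
eef_pos: [0.4001, -0.2505, 0.05]
orientation: [-0.0, 0.749, 0.663, -0.001]
ft_force: [0.7, -0.0, 1.2]
width: 0.0003
```

```bash
python3 - <<'E'
from h import *
plan([.40,-.25,.01],83)
im=cams.read_camera("side"); cv2.imwrite("pics/side7.png",cv2.resize(im[240:350,150:270,::-1],None,fx=5,fy=5,interpolation=2))
p=np.array(arm.get_obs()["eef_pos"])
print(proj("side",[p,p+[0,0,.01],p+[0,0,.02]]))
E
```

```text
t 4.4 pos [ 0.4001 -0.2505  0.05  ] F [ 0.742  -0.0034  1.227 ] w 0.00029596207930434525
norm shift [ 0.0012 -0.0003  0.1001] turn [-0.0011  0.0004  0.0006] j [-0.1294 -0.2771 -0.4885  0.0007 -1.361  -1.5628]
[[193.4419 320.8132]
 [192.7885 317.4096]
 [192.1233 313.9445]]
```

View pics/side7.png

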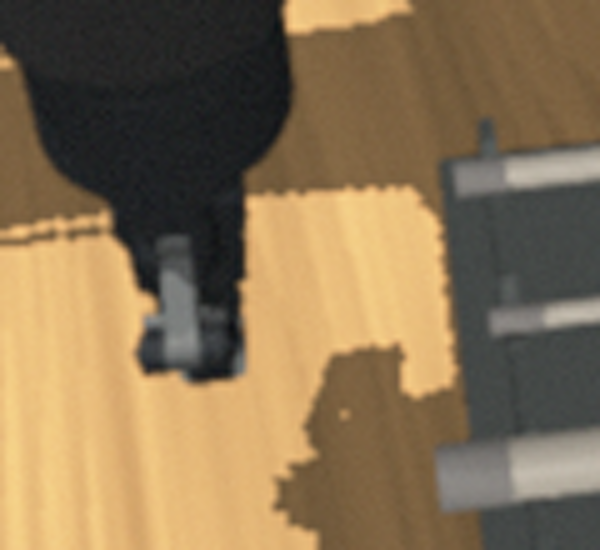

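{"api": "servo_tool", "payload": {
  "deltas": [0,0,0.05,0,0,0,0,0,0,0.075,0,0,0,0,0,0,0.085,0,0,0,0,0,0,0.09,0,0,0,0,0,0,0.095,0,0,0,0,0,0,0.1,0,0,0,0]
}}

```text
t: 5.05
eef_pos: [0.4004, -0.2503, 0.0105]
orientation: [0.0, 0.749, 0.663, 0.0]
ft_force: [-0.2, 0.1, 0.1]
width: -0.0001
```

```bash
python3 - <<'E'
from h import *
plan([.40,-.25,.0],83)
im=cams.read_camera("side"); cv2.imwrite("pics/side8.png",cv2.resize(im[270:370,150:240,::-1],None,fx=6,fy=6,interpolation=2))
p=np.array(arm.get_obs()["eef_pos"])
print(proj("side",[p,p+[0,0,.01],p+[0,0,.02]]))
E
```

```text
t 5.05 pos [ 0.4004 -0.2503  0.0105] F [-0.1783  0.0731  0.0933] w -9.729459289993971e-05
norm shift [ 0.0005 -0.001   0.0263] turn [0.0006 0.0001 0.0006] j [-0.1293 -0.2511 -0.5415  0.0002 -1.2795 -1.5628]
[[195.6587 333.8874]
 [195.0475 330.7169]
 [194.4257 327.4912]]
```

View pics/side8.png

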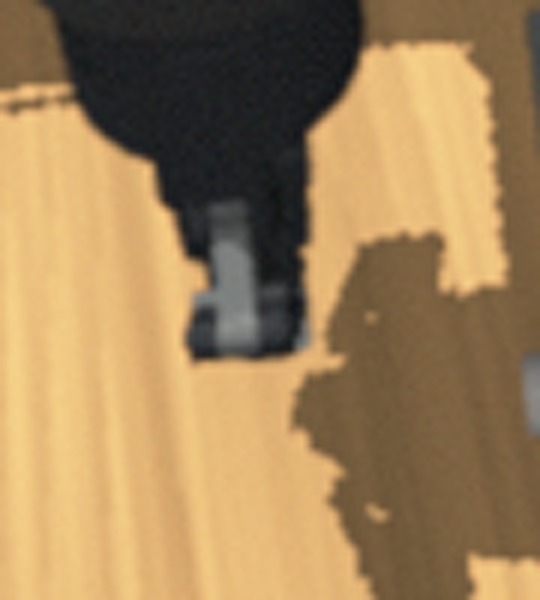

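{"api": "servo_tool", "payload": {
  "deltas": [0,0,0.01,0,0,0,0,0,0,0.015,0,0,0,0,0,0,0.02,0,0,0,0]
}}

```text
t: 5.4
eef_pos: [0.3999, -0.2501, 0.0018]
orientation: [-0.0, 0.749, 0.663, 0.0]
ft_force: [0.2, -0.1, 0.9]
width: 0.0
```

{"api": "servo_tool", "payload": {
  "deltas": [0,0,0.003,0,0,0,0,0,0,0.005,0,0,0,0,0,0,0.005,0,0,0,0]
}}

```text
t: 5.7
eef_pos: [0.3999, -0.2501, -0.0001]
orientation: [-0.0, 0.749, 0.663, -0.0]
ft_force: [1.0, -0.7, 0.3]
width: 0.0002
```

{"api": "servo_tool", "payload": {
  "deltas": [0,0,0.003,0,0,0,0,0,0,0.005,0,0,0,0,0,0,0.005,0,0,0,0]
}}

```text
t: 6.0
eef_pos: [0.3998, -0.2501, -0.0021]
orientation: [-0.0, 0.749, 0.663, -0.0]
ft_force: [-0.3, 0.1, -0.2]
width: 0.0
```

{"api": "servo_tool", "payload": {
  "deltas": [0,0,0.003,0,0,0,0,0,0,0.005,0,0,0,0,0,0,0.005,0,0,0,0]
}}

```text
t: 6.3
eef_pos: [0.3998, -0.2501, -0.0042]
orientation: [-0.0, 0.749, 0.663, -0.0]
ft_force: [0.2, 0.2, 0.3]
width: 0.0002
```

{"api": "servo_tool", "payload": {
  "deltas": [0,0,0.005,0,0,0,0,0,0,0.01,0,0,0,0,0,0,0.015,0,0,0,0,0,0,0.015,0,0,0,0]
}}

```text
t: 6.7
eef_pos: [0.3996, -0.25, -0.0105]
orientation: [-0.0, 0.749, 0.663, -0.0]
ft_force: [0.7, -0.2, -0.3]
width: 0.0001
```

{"api": "servo_tool", "payload": {
  "deltas": [0,0,0.003,0,0,0,0,0,0,0.005,0,0,0,0,0,0,0.0075,0,0,0,0,0,0,0.0075,0,0,0,0]
}}

```text
t: 7.1
eef_pos: [0.3999, -0.2501, -0.0132]
orientation: [-0.0, 0.749, 0.663, -0.0]
ft_force: [0.0, 0.0, -0.1]
width: -0.0006
```

```bash
python3 - <<'E'
from h import *
plan([.40,-.25,-.0187],83)
im=cams.read_camera("side"); cv2.imwrite("pics/side9.png",cv2.resize(im[280:370,150:240,::-1],None,fx=6.5,fy=6.5,interpolation=2))
E
```

```text
t 7.1 pos [ 0.3999 -0.2501 -0.0132] F [ 0.003   0.0028 -0.1101] w -0.000634762946484204
norm shift [0.0003 0.0003 0.0138] turn [-0.0002 -0.0001  0.0005] j [-0.1293 -0.2298 -0.5691 -0.0001 -1.2317 -1.5628]
```

View pics/side9.png

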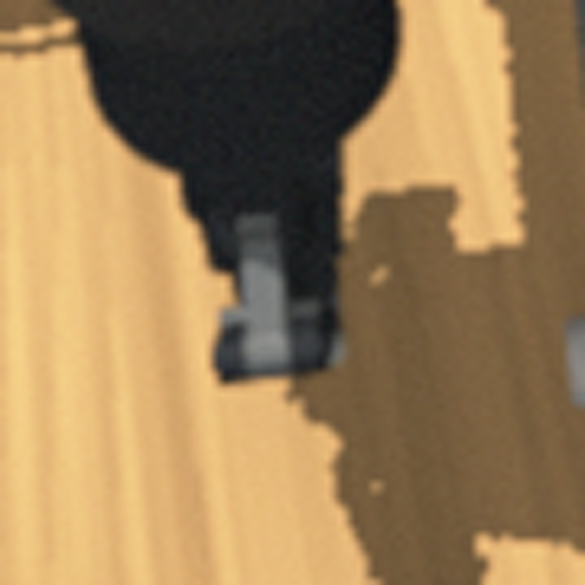

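{"api": "servo_tool", "payload": {
  "deltas": [0,0,0.002,0,0,0,0,0,0,0.004,0,0,0,0,0,0,0.005,0,0,0,0,0,0,0.005,0,0,0,0]
}}

```text
t: 7.55
eef_pos: [0.3999, -0.2501, -0.0151]
orientation: [-0.0, 0.749, 0.663, -0.0]
ft_force: [-0.2, 0.1, -0.2]
width: 0.0002
```

{"api": "servo_tool", "payload": {
  "deltas": [0,0,0.002,0,0,0,0,0,0,0.004,0,0,0,0,0,0,0.005,0,0,0,0,0,0,0.005,0,0,0,0]
}}

```text
t: 7.95
eef_pos: [0.3999, -0.2501, -0.0171]
orientation: [-0.0, 0.749, 0.663, -0.0]
ft_force: [0.3, 0.8, -1.2]
width: -0.0001
```

{"api": "servo_tool", "payload": {
  "deltas": [0,0,0.002,0,0,0,0,0,0,0.004,0,0,0,0,0,0,0.005,0,0,0,0]
}}

```text
t: 8.25
eef_pos: [0.3999, -0.2501, -0.0192]
orientation: [-0.0, 0.749, 0.663, -0.0]
ft_force: [0.2, 0.2, -0.1]
width: -0.0001
```

{"api": "servo_tool", "payload": {
  "deltas": [0,0,0.002,0,0,0,0,0,0,0.004,0,0,0,0,0,0,0.005,0,0,0,0]
}}

```text
t: 8.55
eef_pos: [0.3999, -0.2501, -0.0211]
orientation: [-0.0, 0.749, 0.663, -0.0]
ft_force: [-0.2, 0.0, 0.5]
width: 0.0
```

```bash
python3 - <<'E'
from h import *
im=cams.read_camera("side"); cv2.imwrite("pics/side10.png",cv2.resize(im[280:370,150:240,::-1],None,fx=6.5,fy=6.5,interpolation=2))
E
```

```text
(no output)
```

View pics/side10.png

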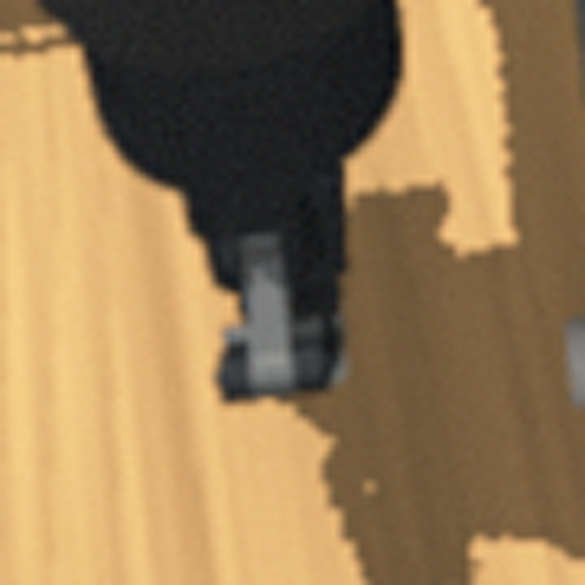

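{"api": "servo_tool", "payload": {
  "deltas": [0,0,0.003,0,0,0,0,0,0,0.005,0,0,0,0,0,0,0.0075,0,0,0,0,0,0,0.0075,0,0,0,0]
}}

```text
t: 9.0
eef_pos: [0.3998, -0.2501, -0.0242]
orientation: [-0.0, 0.749, 0.663, -0.0]
ft_force: [0.0, 0.0, 0.3]
width: -0.0001
```

{"api": "servo_tool", "payload": {
  "deltas": [0,0,0.003,0,0,0,0,0,0,0.005,0,0,0,0,0,0,0.0075,0,0,0,0,0,0,0.0075,0,0,0,0]
}}

```text
t: 9.4
eef_pos: [0.4, -0.2502, -0.026]
orientation: [-0.0, 0.749, 0.663, -0.0]
ft_force: [-4.0, 3.3, 8.1]
width: 0.0002
```

```bash
python3 - <<'E'
from h import *
plan([.40,-.25,.05],83)
im=cams.read_camera("side"); cv2.imwrite("pics/side11.png",cv2.resize(im[295:355,160:230,::-1],None,fx=8.5,fy=8.5,interpolation=2))
print(proj("side",[[.4,-.25,0],[.4-.0018,-.25-.0145,0],[.4-.0018-.011,-.25-.0145+.0013,0],[.4-.0018+.011,-.25-.0145-.0013,0]]))
im=cams.read_camera("top"); cv2.imwrite("pics/top11.png",im[:,:,::-1])
E
```

```text
t 9.4 pos [ 0.4    -0.2502 -0.026 ] F [-3.9523  3.2984  8.0891] w 0.00017773349696639015
norm shift [ 0.0004 -0.     -0.1899] turn [-0.0001  0.0001  0.0007] j [-0.1291 -0.2164 -0.5829  0.0002 -1.2046 -1.5628]
[[196.1919 336.962 ]
 [196.3527 344.4943]
 [189.9573 345.3641]
 [202.7275 343.6274]]
```

View pics/side11.png

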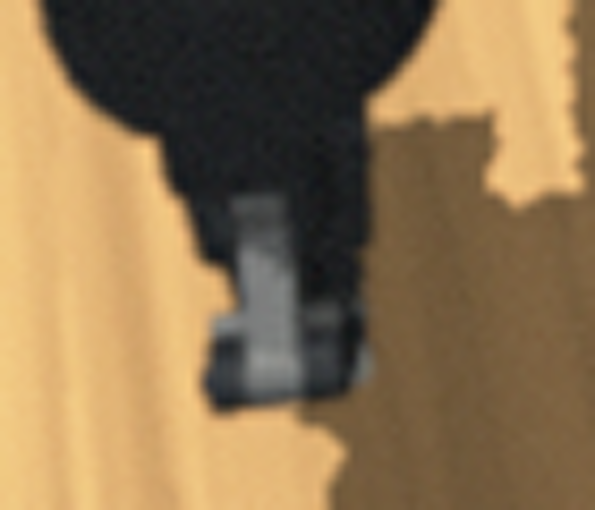

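View pics/top11.png

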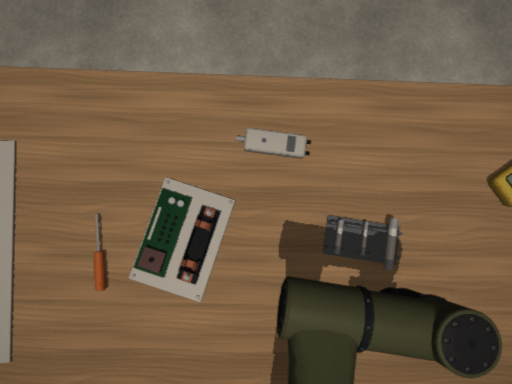

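```bash
python3 - <<'E'
from h import *
def un(p,f,off): return (np.array(p,float)+.5)/f-.5+off
for nm,p,f,o,e in [("4",[[330,352],[490,347]],8,[230,285],[.53,-.2934,.0219]),("5",[[285,325],[390,318]],5,[215,230],[.5308,-.2934,.1033]),
 ("7",[[140,374],[243,378]],5,[150,240],[.4001,-.2505,.05]),("8",[[190,358],[305,352]],6,[150,270],[.4004,-.2503,.0105]),
 ("10",[[222,402],[340,388]],6.5,[150,280],[.3999,-.2501,-.0211]),("11",[[210,408],[357,385]],8.5,[160,295],[.4,-.2502,-.026])]:
    e=np.array(e); Q=ray("side",un(p,f,o),e[2]+.0255); print(nm,Q.mean(0)-e[:2],"w",np.linalg.norm(Q[1]-Q[0]),"ang",np.degrees(np.arctan2(*(Q[1]-Q[0])[::-1])))
E
```

```text
4 [ 0.01   -0.0078] w 0.03354935712953843 ang -13.282603193608228
5 [0.0122 0.001 ] w 0.03314550068290097 ang -10.74751515964764
7 [-0.0064 -0.0033] w 0.03426363166259963 ang -17.841908132112117
8 [-0.0064 -0.0045] w 0.03255001927505109 ang -11.922749990184622
10 [-0.0064 -0.0076] w 0.03151676601988975 ang -7.769022756525051
11 [-0.0067 -0.0062] w 0.030218489989654936 ang -5.382093124891653
```

{"api": "servo_tool", "payload": {
  "deltas": [0,0,-0.1,0,0,-0.05,0,0,0,-0.3,0,0,-0.2,0,0,0,-0.4,0,0,-0.5,0.5,0,0,-0.4,0,0,-1,0.5,0,0,-0.4,0,0,-1,0.5,0,0,-0.4,0,0,-1,0.5,0,0,-0.4,0,0,-1,0.5,0,0,-0.4,0,0,-1,0.5,0,0,-0.4,0,0,-1,0.5,0,0,-0.4,0,0,-1,0.5,0,0,-0.4,0,0,-1,0.5,0,0,-0.4,0,0,-1,0.5]
}}

```text
t: 10.7
eef_pos: [0.3999, -0.2501, 0.1329]
orientation: [-0.0, 0.06, 0.998, 0.0]
ft_force: [-0.1, -0.1, 0.8]
width: 0.0425
```

```bash
python3 - <<'E'
from h import *
plan([.40,-.25,.05],173)
im=cams.read_camera("side"); cv2.imwrite("pics/side12.png",cv2.resize(im[150:340,100:300,::-1],None,fx=3.1,fy=3.1,interpolation=2))
p=np.array(arm.get_obs()["eef_pos"])
print(proj("side",[p,p+[0,0,.0255],p+[0,0,.1]]))
E
```

```text
t 10.7 pos [ 0.3999 -0.2501  0.1329] F [-0.0575 -0.1045  0.7913] w 0.04250090635026704
norm shift [-0.0002  0.0003  0.2072] turn [ 0.0001 -0.0001  0.0013] j [-0.1293 -0.3093 -0.362  -0.0001 -1.5183  0.0092]
[[187.2259 290.7538]
 [185.2453 280.4951]
 [178.8474 247.3562]]
```

View pics/side12.png

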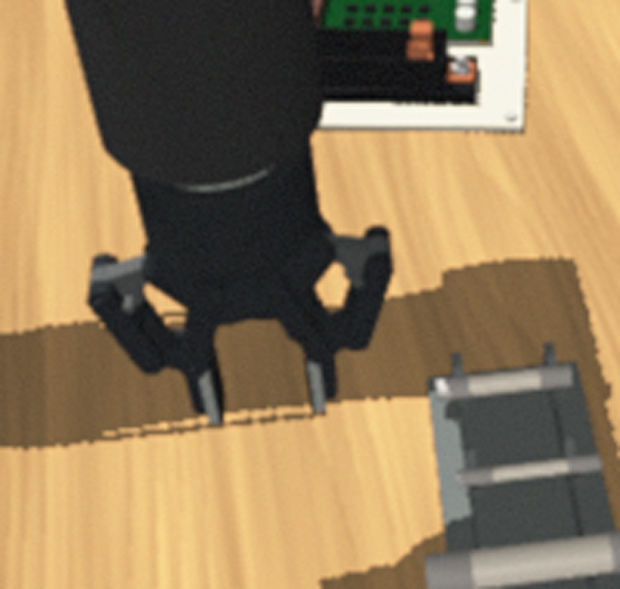

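```bash
python3 - <<'E'
from h import *
plan([.5305,-.2940,.05],83)
E
```

```text
t 10.75 pos [ 0.3999 -0.2501  0.1329] F [ 0.2006 -0.0069  1.0952] w 0.04267843775354638
norm shift [-0.3375 -0.0683  0.2072] turn [-0.     -0.0001  0.9986] j [-0.1293 -0.3093 -0.362  -0.0001 -1.5183  0.0049]
```

{"api": "servo_tool", "payload": {
  "deltas": [-0.338,-0.068,0,0,0,0.999,0.6,-0.338,-0.068,0,0,0,0.999,0.6,-0.338,-0.068,0,0,0,0.999,0.6,-0.338,-0.068,0,0,0,0.999,0.6,-0.338,-0.068,0,0,0,0.999,0.6,-0.338,-0.068,0,0,0,0.999,0.6,-0.338,-0.068,0,0,0,0.999,0.6,-0.338,-0.068,0,0,0,0.999,0.6,-0.338,-0.068,0,0,0,0.999,0.6,-0.338,-0.068,0.1,0,0,0.999,0.6,-0.338,-0.068,0.207,0,0,0.999,0.6,-0.338,-0.068,0.207,0,0,0.999,0.6]
}}

```text
t: 11.95
eef_pos: [0.5268, -0.2917, 0.0429]
orientation: [-0.005, 0.75, 0.662, -0.002]
ft_force: [-0.3, 0.7, -1.0]
width: 0.0515
```

```bash
python3 - <<'E'
from h import *
plan([.5305,-.2940,-.004],83)
im=cams.read_camera("side"); cv2.imwrite("pics/side13.png",cv2.resize(im[225:365,215:335,::-1],(514,600),interpolation=2))
E
```

```text
t 11.95 pos [ 0.5268 -0.2917  0.0429] F [-0.3317  0.674  -0.9509] w 0.05148999853678278
norm shift [-0.0051  0.0111  0.1171] turn [-0.0073 -0.0023 -0.0014] j [-0.1752  0.0992 -0.1491 -0.0031 -1.3342 -1.5192]
```

View pics/side13.png

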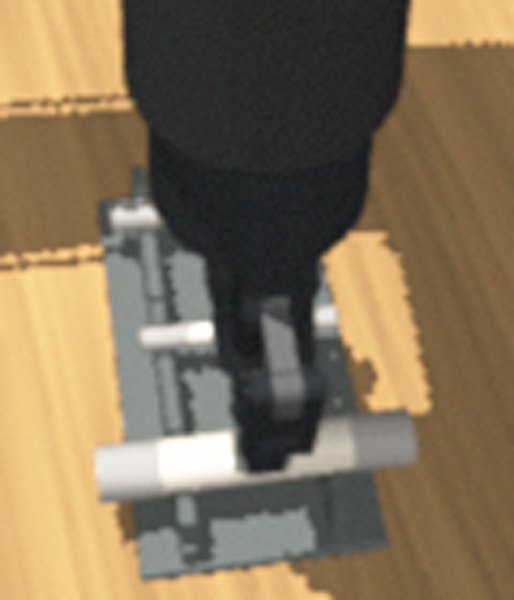

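{"api": "servo_tool", "payload": {
  "deltas": [0,0,0,0,0,0,0.6,0,0,0,0,0,0,0.6]
}}

```text
t: 12.2
eef_pos: [0.5325, -0.2942, 0.0534]
orientation: [0.002, 0.748, 0.664, 0.001]
ft_force: [-0.9, 1.1, 0.2]
width: 0.0515
```

```bash
python3 - <<'E'
from h import *
plan([.5305,-.2940,-.004],83)
E
```

```text
t 12.2 pos [ 0.5325 -0.2942  0.0534] F [-0.9279  1.1356  0.1943] w 0.051477405395931215
norm shift [ 0.0001 -0.0056  0.1436] turn [0.0027 0.0008 0.0019] j [-0.1752  0.0929 -0.1375  0.0011 -1.336  -1.5151]
```

{"api": "servo_tool", "payload": {
  "deltas": [0,0,0.03,0,0,0,0.6,0,0,0.06,0,0,0,0.6,0,0,0.09,0,0,0,0.6,0,0,0.115,0,0,0,0.6,0,0,0.13,0,0,0,0.6,0,0,0.135,0,0,0,0.6,0,0,0.135,0,0,0,0.6]
}}

```text
t: 12.9
eef_pos: [0.5308, -0.2935, -0.0041]
orientation: [-0.0, 0.748, 0.664, -0.0]
ft_force: [-0.4, -1.0, 0.0]
width: 0.0511
```

{"api": "servo_tool", "payload": {
  "deltas": [0,0,0,0,0,0,0.3,0,0,0,0,0,0,0.3,0,0,0,0,0,0,0.1,0,0,0,0,0,0,0.1,0,0,0,0,0,0,0.1,0,0,0,0,0,0,0.1],
  "squeeze": 40
}}

```text
t: 13.5
eef_pos: [0.5314, -0.2931, -0.0032]
orientation: [0.0, 0.748, 0.664, 0.0]
ft_force: [-0.4, 5.1, 5.7]
width: 0.0188
```

```bash
python3 - <<'E'
from h import *
plan([.5305,-.2940,-.004],83)
im=cams.read_camera("side"); cv2.imwrite("pics/side14.png",cv2.resize(im[285:350,230:325,::-1],None,fx=8,fy=8,interpolation=2))
E
```

```text
t 13.5 pos [ 0.5314 -0.2931 -0.0032] F [-0.3913  5.0639  5.6726] w 0.018805342821003747
norm shift [-0.0024 -0.002   0.0021] turn [ 0.0007 -0.0002  0.0018] j [-0.1746  0.1326 -0.2009 -0.0004 -1.2363 -1.5154]
```

View pics/side14.png

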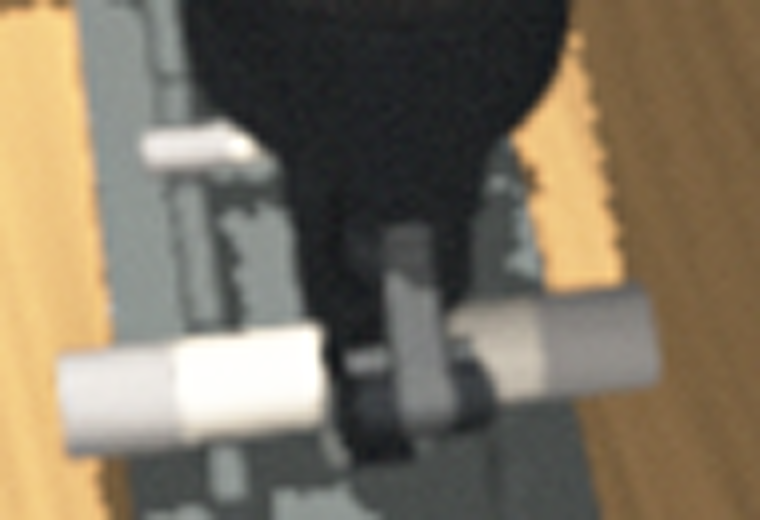

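{"api": "servo_tool", "payload": {
  "deltas": [0,0,-0.01,0,0,0,0.0,0,0,-0.03,0,0,0,0.0,0,0,-0.06,0,0,0,0.0,0,0,-0.1,0,0,0,0.0,0,0,-0.15,0,0,0,0.0,0,0,-0.2,0,0,0,0.0,0,0,-0.25,0,0,0,0.0,0,0,-0.25,0,0,0,0.0,0,0,-0.25,0,0,0,0.0],
  "squeeze": 60
}}

```text
t: 14.45
eef_pos: [0.5311, -0.2936, 0.097]
orientation: [0.0, 0.748, 0.663, 0.001]
ft_force: [-0.6, -0.3, -1.4]
width: 0.0179
```

```bash
python3 - <<'E'
from h import *
plan([.5,.0,.1],83)
im=cams.read_camera("side"); cv2.imwrite("pics/side15.png",cv2.resize(im[225:365,215:335,::-1],None,fx=5,fy=5,interpolation=2)[:600])
E
```

```text
t 14.45 pos [ 0.5311 -0.2936  0.097 ] F [-0.5791 -0.3183 -1.3648] w 0.017942190458845802
norm shift [ 0.7193 -0.165  -0.0077] turn [ 0.0009 -0.0001  0.0014] j [-0.1754  0.0714 -0.0795 -0.0003 -1.4185 -1.5153]
```

View pics/side15.png

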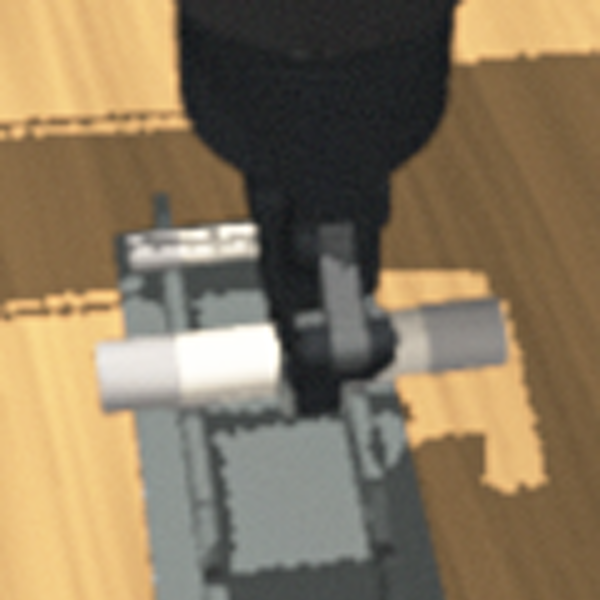

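```bash
python3 - <<'E'
from h import *
def un(p,f,off): return (np.array(p,float)+.5)/f-.5+off
p=un([[103,377],[503,331]],5,[215,225])
for z in(.126,.132,.138):
    Q=ray("side",p,z); print(z,Q.mean(0)-[.5311,-.2936],np.linalg.norm(Q[1]-Q[0]),np.degrees(np.arctan2(*(Q[1]-Q[0])[::-1])))
E
```

```text
0.126 [0.0018 0.0033] 0.12733694399030507 -7.484826285879041
0.132 [ 0.0005 -0.0009] 0.125956013551901 -7.484826285879022
0.138 [-0.0009 -0.0051] 0.12457508311349712 -7.484826285879042
```

{"api": "servo_tool", "payload": {
  "deltas": [0.075,0,0,0,0,0.01,0,0.15,0,0,0,0,0.02,0,0.225,-0.01,0,0,0,0.03,0,0.3,-0.02,0,0,0,0.04,0,0.375,-0.03,0,0,0,0.05,0,0.45,-0.04,0,0,0,0.06,0,0.525,-0.06,0,0,0,0.07,0,0.6,-0.08,0,0,0,0.08,0,0.675,-0.1,0,0,0,0.09,0,0.75,-0.12,0,0,0,0.1,0,0.825,-0.14,0,0,0,0.109,0,0.9,-0.16,0,0,0,0.109,0]
}}

```text
t: 15.7
eef_pos: [0.5093, 0.0726, 0.095]
orientation: [-0.0, 0.802, 0.597, -0.001]
ft_force: [-0.1, 1.0, -1.0]
width: 0.0184
```

```bash
python3 - <<'E'
from h import *
plan([.5161,.1866,.08],73.2)
E
```

```text
t 15.7 pos [0.5093 0.0726 0.095 ] F [-0.1287  0.959  -1.0268] w 0.018433145621174277
norm shift [ 0.278  -0.0656  0.0373] turn [-0.001   0.0007  0.0011] j [ 0.5331 -0.1743 -0.3195 -0.0005 -1.4275 -2.3952]
```

{"api": "servo_tool", "payload": {
  "deltas": [0.07,-0.02,0,0,0,0,0,0.14,-0.04,0,0,0,0,0,0.2,-0.055,0,0,0,0,0,0.25,-0.065,0.01,0,0,0,0,0.278,-0.066,0.02,0,0,0,0,0.278,-0.066,0.037,0,0,0,0,0.278,-0.066,0.037,0,0,0,0,0.278,-0.066,0.037,0,0,0,0]
}}

```text
t: 16.5
eef_pos: [0.5168, 0.1847, 0.0809]
orientation: [0.0, 0.802, 0.597, -0.001]
ft_force: [1.0, 0.3, -0.3]
width: 0.0182
```

```bash
cat > look.py <<'E'
from h import *
import sys
plan([.5161,.1866,.026],73.2)
k=sys.argv[1]
im=cams.read_camera("side"); cv2.imwrite(f"pics/s{k}.png",cv2.resize(im[110:200,150:285,::-1],None,fx=5.5,fy=5.5,interpolation=2))
cv2.imwrite(f"pics/sf{k}.png",im[:,:,::-1])
E
python3 look.py 20
```

```text
t 16.5 pos [0.5168 0.1847 0.0809] F [ 1.0293  0.3318 -0.2527] w 0.018197343665894747
norm shift [ 0.0041 -0.003   0.1373] turn [-0.0004  0.0006  0.0009] j [ 0.7094 -0.0741 -0.2544 -0.     -1.3916 -2.5721]
```

View pics/s20.png

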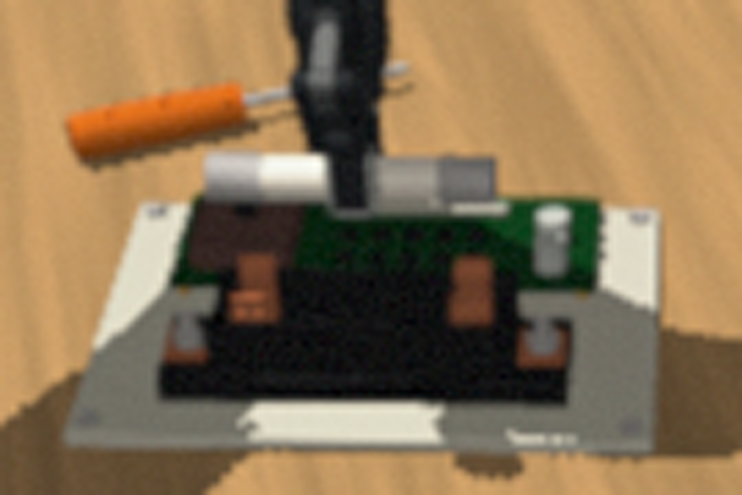

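```bash
python3 - <<'E'
from h import *
def un(p,f,off): return (np.array(p,float)+.5)/f-.5+off
Q=ray("side",un([[206,178],[495.5,180]],5.5,[150,110]),.0809+.035); m=Q.mean(0)
print(Q,m,m-[.5168,.1847],np.linalg.norm(Q[1]-Q[0]),np.degrees(np.arctan2(*(Q[1]-Q[0])[::-1])))
th=np.radians(-16.8); x=np.array([np.cos(th),np.sin(th)]);y=np.array([-x[1],x[0]])
d=m-[.5155,.1847]; print("in seat frame",d@x,d@y)
plan([.5161,.1866,.026],73.2)
E
```

```text
[[0.4549 0.2014]
 [0.5774 0.1654]] [0.5161 0.1834] [-0.0007 -0.0013] 0.1277078141392444 -16.35239459037782
in seat frame 0.0009732640232354032 -0.0010681407646261547
t 16.55 pos [0.5171 0.1848 0.0814] F [ 1.4063  0.3532 -1.7525] w 0.01842303601262005
norm shift [ 0.0036 -0.0036  0.1385] turn [0.     0.0002 0.0008] j [ 0.7093 -0.0745 -0.2539  0.0001 -1.3916 -2.5722]
```

{"api": "servo_tool", "payload": {
  "deltas": [0.0036,-0.003,0.03,0,0,0,0,0.0036,-0.003,0.06,0,0,0,0,0.0036,-0.003,0.09,0,0,0,0,0.0036,-0.003,0.11,0,0,0,0,0.0036,-0.003,0.12,0,0,0,0,0.0036,-0.003,0.12,0,0,0,0,0.0036,-0.003,0.12,0,0,0,0]
}}

```text
t: 17.25
eef_pos: [0.5165, 0.1875, 0.0338]
orientation: [0.0, 0.802, 0.597, 0.0]
ft_force: [0.3, 0.3, -0.8]
width: 0.0184
```

```bash
python3 look.py 21
```

```text
t 17.25 pos [0.5165 0.1875 0.0338] F [ 0.3006  0.3262 -0.8126] w 0.01836305570044851
norm shift [-0.0024 -0.0003  0.0195] turn [ 0.0003 -0.0002  0.0015] j [ 0.7141 -0.0466 -0.316   0.0002 -1.301  -2.5758]
```

View pics/s21.png

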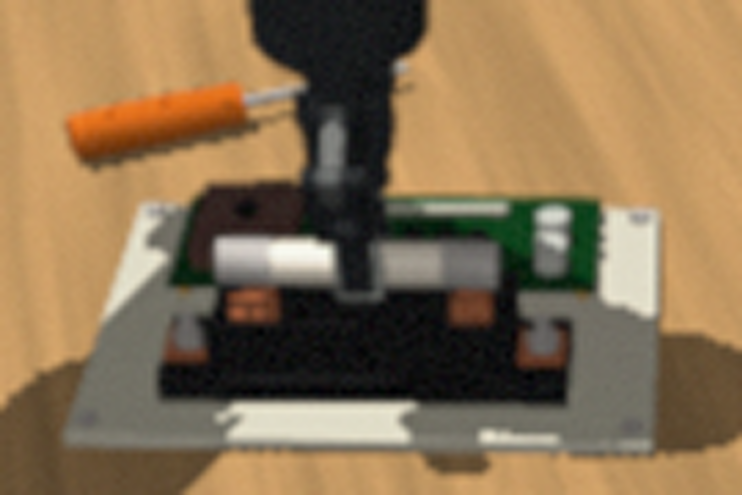

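{"api": "servo_tool", "payload": {
  "deltas": [-0.002,0,0.005,0,0,0,0,-0.002,0,0.01,0,0,0,0,-0.002,0,0.0125,0,0,0,0,-0.002,0,0.0125,0,0,0,0]
}}

```text
t: 17.7
eef_pos: [0.5159, 0.1866, 0.0283]
orientation: [-0.0, 0.802, 0.597, -0.0]
ft_force: [0.5, 0.3, -1.5]
width: 0.0185
```

{"api": "servo_tool", "payload": {
  "deltas": [0,0,0.003,0,0,0,0,0,0,0.006,0,0,0,0,0,0,0.006,0,0,0,0]
}}

```text
t: 18.0
eef_pos: [0.5167, 0.1873, 0.0268]
orientation: [0.0, 0.802, 0.597, 0.001]
ft_force: [2.2, 2.9, 1.4]
width: 0.018
```

{"api": "servo_tool", "payload": {
  "deltas": [0,0,0.002,0,0,0,0,0,0,0.002,0,0,0,0]
}}

```text
t: 18.2
eef_pos: [0.5169, 0.1875, 0.0264]
orientation: [0.0, 0.802, 0.597, 0.002]
ft_force: [1.0, 4.1, 5.2]
width: 0.0181
```

```bash
python3 look.py 22
```

```text
t 18.2 pos [0.5169 0.1875 0.0264] F [0.9946 4.0738 5.2374] w 0.018063650612277733
norm shift [-0.0028 -0.0013  0.0009] turn [ 0.0012 -0.0016  0.0018] j [ 0.7136 -0.0426 -0.326   0.0003 -1.2843 -2.575 ]
```

View pics/s22.png

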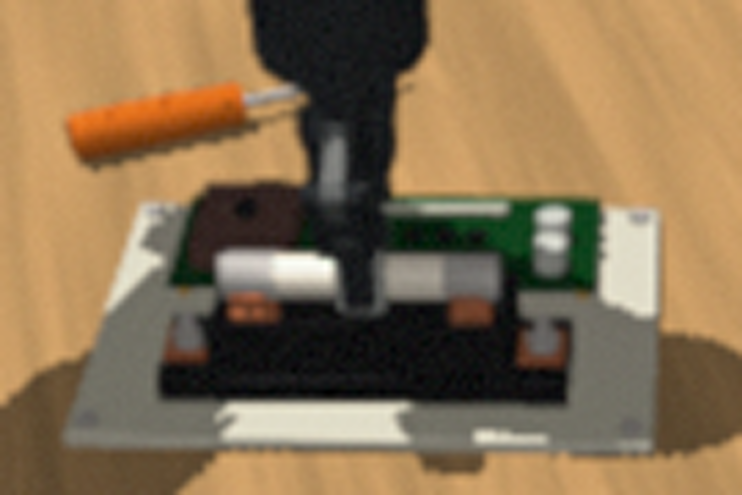

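{"api": "servo_tool", "payload": {
  "deltas": [0,0,0,0,0,0,0.25,0,0,0,0,0,0,0.4,0,0,0,0,0,0,0.4,0,0,0,0,0,0,0.4]
}}

```text
t: 18.65
eef_pos: [0.5152, 0.1858, 0.0243]
orientation: [-0.0, 0.802, 0.597, -0.001]
ft_force: [0.3, -0.4, -0.3]
width: 0.0343
```

{"api": "servo_tool", "payload": {
  "deltas": [0,0,-0.03,0,0,0,0.4,0,0,-0.08,0,0,0,0.4,0,0,-0.13,0,0,0,0.4,0,0,-0.16,0,0,0,0,0,0,-0.16,0,0,0,0,0,0,-0.16,0,0,0,0,0,0,-0.16,0,0,0,0]
}}

```text
t: 19.35
eef_pos: [0.5153, 0.1864, 0.0879]
orientation: [-0.0, 0.802, 0.597, -0.001]
ft_force: [-1.0, -0.4, 0.3]
width: 0.0
```

```bash
python3 look.py 23
```

```text
t 19.35 pos [0.5153 0.1864 0.0879] F [-0.9698 -0.3541  0.2686] w 1.5406750473796322e-05
norm shift [0.0013 0.002  0.1547] turn [-0.001   0.0008  0.0013] j [ 0.7133 -0.0784 -0.2454 -0.0007 -1.4058 -2.575 ]
```

View pics/s23.png

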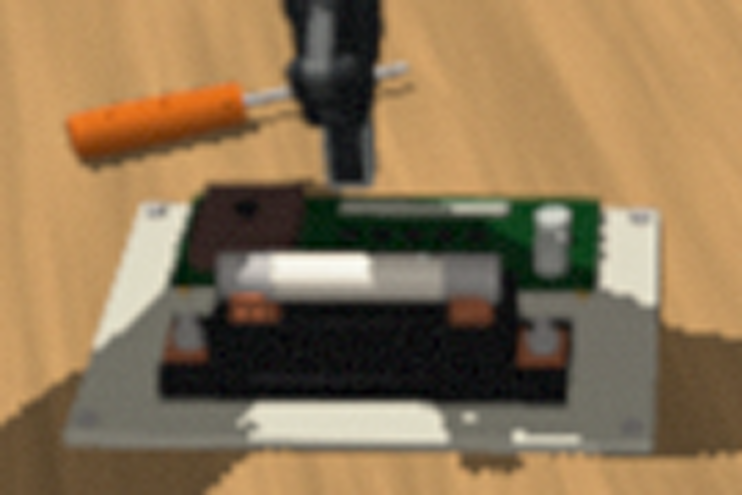

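{"api": "servo_tool", "payload": {
  "deltas": [0,0,0.03,0,0,0,0,0,0,0.06,0,0,0,0,0,0,0.085,0,0,0,0,0,0,0.095,0,0,0,0,0,0,0.095,0,0,0,0,0,0,0.095,0,0,0,0]
}}

```text
t: 20.0
eef_pos: [0.5162, 0.1867, 0.0514]
orientation: [0.0, 0.802, 0.597, 0.0]
ft_force: [-0.2, -0.3, 0.3]
width: 0.0001
```

{"api": "servo_tool", "payload": {
  "deltas": [0,0,0.0025,0,0,0,0,0,0,0.005,0,0,0,0,0,0,0.0075,0,0,0,0,0,0,0.0075,0,0,0,0]
}}

```text
t: 20.4
eef_pos: [0.5159, 0.1866, 0.0481]
orientation: [-0.0, 0.802, 0.597, -0.0]
ft_force: [0.2, 0.0, -0.5]
width: 0.0002
```

{"api": "servo_tool", "payload": {
  "deltas": [0,0,0.0025,0,0,0,0,0,0,0.005,0,0,0,0,0,0,0.005,0,0,0,0]
}}

```text
t: 20.7
eef_pos: [0.5159, 0.1866, 0.046]
orientation: [-0.0, 0.802, 0.597, -0.0]
ft_force: [-0.1, -0.8, -0.6]
width: -0.0003
```

{"api": "servo_tool", "payload": {
  "deltas": [0,0,0.0025,0,0,0,0,0,0,0.005,0,0,0,0,0,0,0.005,0,0,0,0]
}}

```text
t: 21.0
eef_pos: [0.5161, 0.1867, 0.0446]
orientation: [0.0, 0.802, 0.597, 0.0]
ft_force: [-0.6, -0.2, 1.9]
width: 0.0
```

{"api": "servo_tool", "payload": {
  "deltas": [0,0,0.0025,0,0,0,0,0,0,0.005,0,0,0,0,0,0,0.005,0,0,0,0]
}}

```text
t: 21.3
eef_pos: [0.5164, 0.1868, 0.0443]
orientation: [0.0, 0.802, 0.597, 0.001]
ft_force: [-4.7, -0.7, 10.6]
width: -0.0001
```

{"api": "servo_tool", "payload": {
  "deltas": [0,0,0.0025,0,0,0,0,0,0,0.005,0,0,0,0,0,0,0.005,0,0,0,0]
}}

```text
t: 21.6
eef_pos: [0.5166, 0.1868, 0.0439]
orientation: [0.001, 0.802, 0.597, 0.001]
ft_force: [-10.2, -0.8, 18.6]
width: -0.0003
```

{"api": "servo_tool", "payload": {
  "deltas": [0,0,0.0025,0,0,0,0,0,0,0.005,0,0,0,0,0,0,0.005,0,0,0,0]
}}

```text
t: 21.9
eef_pos: [0.5169, 0.1868, 0.0437]
orientation: [0.001, 0.802, 0.598, 0.002]
ft_force: [-15.3, -2.2, 27.0]
width: 0.0002
```

{"api": "servo_tool", "payload": {
  "deltas": [-0.0007,-0.0024,0,0,0,0,0,-0.0007,-0.0024,0,0,0,0,0]
}}

```text
t: 22.1
eef_pos: [0.5168, 0.1869, 0.0438]
orientation: [0.001, 0.802, 0.598, 0.003]
ft_force: [-9.5, -2.8, 23.4]
width: -0.0003
```

```bash
python3 look.py 24
```

```text
t 22.1 pos [0.5168 0.1869 0.0438] F [-9.505  -2.8294 23.374 ] w -0.0002692384401545925
norm shift [-0.0012 -0.0018  0.0444] turn [ 0.0033 -0.0016  0.0021] j [ 0.7148 -0.0582 -0.3094  0.0031 -1.3148 -2.5764]
```

View pics/s24.png

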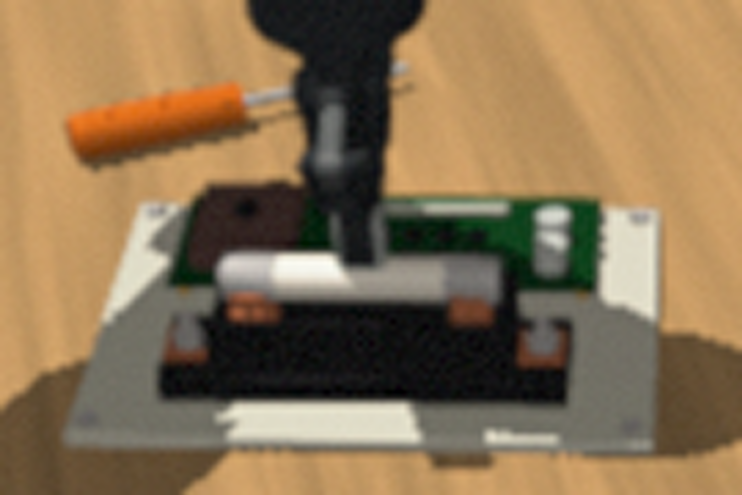

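{"api": "servo_tool", "payload": {
  "deltas": [-0.002,-0.001,0,0,0,0,0,-0.003,-0.0015,0.001,0,0,0,0,-0.003,-0.0015,0.002,0,0,0,0]
}}

```text
t: 22.45
eef_pos: [0.5168, 0.1868, 0.0437]
orientation: [0.001, 0.802, 0.598, 0.004]
ft_force: [-9.8, -0.4, 26.1]
width: 0.0
```

{"api": "servo_tool", "payload": {
  "deltas": [-0.002,-0.003,0.001,0,0,0,0,-0.003,-0.004,0.0015,0,0,0,0,-0.003,-0.004,0.002,0,0,0,0]
}}

```text
t: 22.75
eef_pos: [0.5167, 0.1868, 0.0438]
orientation: [0.002, 0.802, 0.598, 0.006]
ft_force: [-2.3, 0.6, 23.2]
width: -0.0
```

{"api": "servo_tool", "payload": {
  "deltas": [-0.001,-0.001,0.002,0,0,0,0,-0.001,-0.001,0.003,0,0,0,0,-0.001,-0.001,0.003,0,0,0,0]
}}

```text
t: 23.05
eef_pos: [0.5168, 0.1868, 0.0437]
orientation: [0.002, 0.802, 0.598, 0.007]
ft_force: [-2.1, 1.5, 26.8]
width: 0.0001
```

{"api": "servo_tool", "payload": {
  "deltas": [-0.001,-0.001,0.002,0,0,0,0,-0.001,-0.001,0.002,0,0,0,0]
}}

```text
t: 23.25
eef_pos: [0.5168, 0.1868, 0.0437]
orientation: [0.002, 0.802, 0.598, 0.008]
ft_force: [-1.8, 1.1, 28.4]
width: 0.0001
```

{"api": "servo_tool", "payload": {
  "deltas": [-0.001,-0.001,0.001,0,0,0,0,-0.001,-0.001,0.001,0,0,0,0]
}}

```text
t: 23.45
eef_pos: [0.5168, 0.1868, 0.0436]
orientation: [0.002, 0.802, 0.598, 0.008]
ft_force: [-0.8, 1.2, 29.1]
width: 0.0
```

```bash
python3 - <<'E'
from h import *
def un(p,f,off): return (np.array(p,float)+.5)/f-.5+off
th=np.radians(-16.8); x=np.array([np.cos(th),np.sin(th)]);y=np.array([-x[1],x[0]]); S=np.array([.5155,.1847])
im=cv2.imread("pics/sf24.png"); z8=cv2.resize(im[145:175,180:250],None,fx=11,fy=11,interpolation=2); cv2.imwrite("pics/z24.png",z8)
im0=cv2.imread("pics/side0.png"); cv2.imwrite("pics/z0.png",cv2.resize(im0[145:190,180:260],None,fx=9,fy=9,interpolation=2))
for nm,p,z in(("fuse ends",[[216,275],[502,277]],.060),("jaws",[[255,308],[470,311]],.058)):
    Q=ray("side",un(p,5.5,[150,110]),z)-S; print(nm,np.c_[Q@x,Q@y])
E
```

```text
fuse ends [[-0.0658  0.0031]
 [ 0.0652  0.0043]]
jaws [[-0.0447 -0.0191]
 [ 0.0524 -0.0193]]
```

View pics/z24.png

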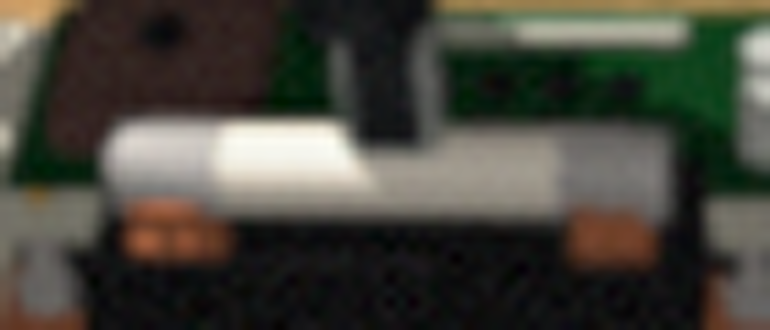

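View pics/z0.png

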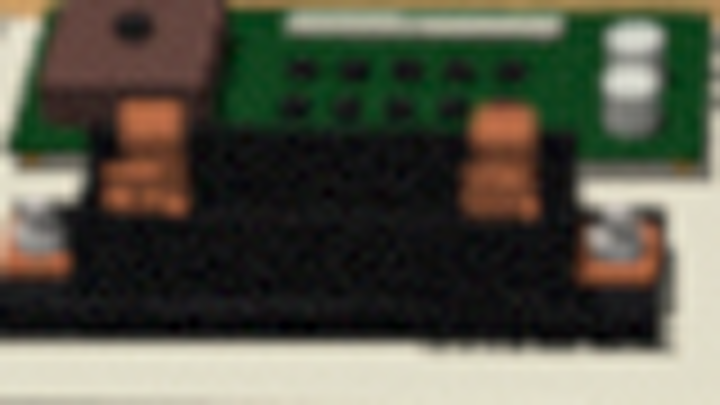

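{"api": "servo_tool", "payload": {
  "deltas": [-0.003,-0.001,0,0,0,0,0,-0.006,-0.001,0,0,0,0,0,-0.006,-0.001,0,0,0,0,0]
}}

```text
t: 23.75
eef_pos: [0.5164, 0.186, 0.0432]
orientation: [0.002, 0.801, 0.598, 0.01]
ft_force: [3.6, 4.9, 22.5]
width: -0.0
```

{"api": "servo_tool", "payload": {
  "deltas": [-0.003,0,0,0,0,0,0,-0.006,0,0.001,0,0,0,0,-0.006,0,0.001,0,0,0,0]
}}

```text
t: 24.05
eef_pos: [0.5138, 0.1828, 0.0395]
orientation: [0.001, 0.802, 0.598, 0.007]
ft_force: [3.8, 5.5, 9.4]
width: -0.0001
```

```bash
sed -i 's/^k=/k=/' look.py; python3 look.py 25; python3 -c "
import cv2
im=cv2.imread('pics/sf25.png'); cv2.imwrite('pics/z25.png',cv2.resize(im[140:180,175:255],None,fx=9.5,fy=9.5,interpolation=2))"
```

```text
t 24.05 pos [0.5138 0.1828 0.0395] F [3.8377 5.4811 9.3764] w -9.519453626774917e-05
norm shift [0.0104 0.0024 0.0339] turn [ 0.0065 -0.0067  0.0023] j [ 0.7126 -0.0758 -0.3342  0.0031 -1.2982 -2.5737]
```

View pics/z25.png

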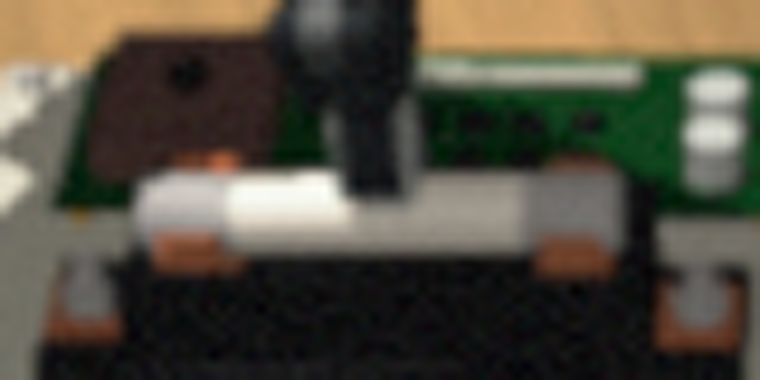

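{"api": "servo_tool", "payload": {
  "deltas": [0.003,0,0,0,0,0,0,0.004,0,0.0025,0,0,0,0,0.004,0,0.0025,0,0,0,0]
}}

```text
t: 24.4
eef_pos: [0.5111, 0.182, 0.0347]
orientation: [0.001, 0.802, 0.597, 0.002]
ft_force: [1.6, 2.8, 7.4]
width: -0.0001
```

```bash
cat > look2.py <<'E'
from h import *
import sys
plan([.5155,.1850,.028],73.2)
im=cams.read_camera("side")[:,:,::-1]; cv2.imwrite(f"pics/sf{sys.argv[1]}.png",im)
cv2.imwrite(f"pics/z{sys.argv[1]}.png",cv2.resize(im[140:180,175:255],None,fx=9.5,fy=9.5,interpolation=2))
E
python3 look2.py 26
```

```text
t 24.4 pos [0.5111 0.182  0.0347] F [1.6376 2.8204 7.3857] w -8.090745924899585e-05
norm shift [0.0102 0.0083 0.0167] turn [ 0.0023 -0.0019  0.0018] j [ 0.7138 -0.0702 -0.3373  0.0015 -1.2992 -2.5754]
```

View pics/z26.png

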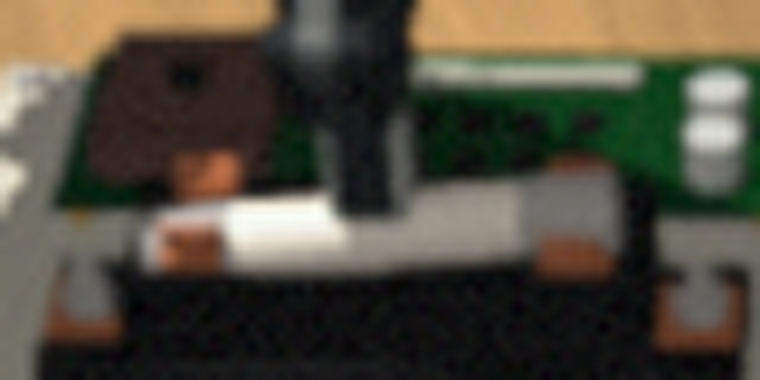

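{"api": "servo_tool", "payload": {
  "deltas": [0,0,-0.02,0,0,0,0,0,0,-0.05,0,0,0,0,0,0,-0.05,0,0,0,0,0,0,-0.05,0,0,0,0]
}}

```text
t: 24.85
eef_pos: [0.5093, 0.1813, 0.0529]
orientation: [-0.0, 0.802, 0.597, 0.0]
ft_force: [0.1, 0.6, 0.4]
width: 0.0001
```

```bash
python3 - <<'E'
from h import *
plan([.5396,.1785,.044],73.2)
E
python3 look2.py 27
```

```text
t 24.85 pos [0.5093 0.1813 0.0529] F [0.1298 0.5518 0.4384] w 0.00010297263274870161
norm shift [0.015  0.0747 0.0221] turn [-0.0002 -0.0002  0.0014] j [ 0.7137 -0.0827 -0.3143 -0.0005 -1.339  -2.5754]
t 24.85 pos [0.5093 0.1813 0.0529] F [0.1298 0.5518 0.4384] w 0.00010297263274870161
norm shift [0.0133 0.0123 0.0621] turn [-0.0002 -0.0002  0.0014] j [ 0.7137 -0.0827 -0.3143 -0.0005 -1.339  -2.5754]
```

View pics/z27.png

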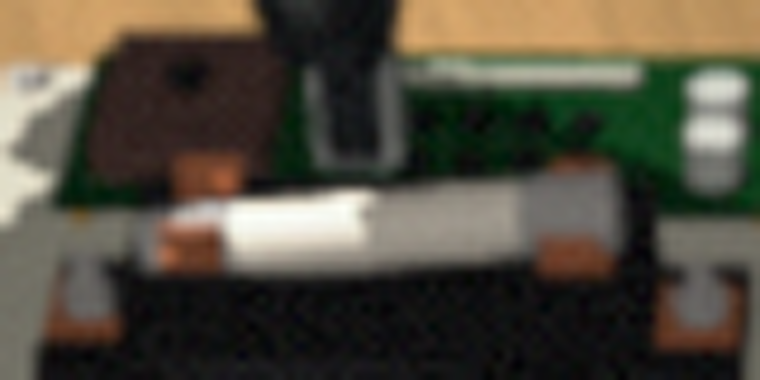

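{"api": "servo_tool", "payload": {
  "deltas": [0.008,0.038,0,0,0,0,0,0.015,0.075,0,0,0,0,0,0.015,0.075,0.01,0,0,0,0,0.015,0.075,0.02,0,0,0,0,0.015,0.075,0.022,0,0,0,0,0.015,0.075,0.022,0,0,0,0]
}}

```text
t: 25.5
eef_pos: [0.5392, 0.1783, 0.0436]
orientation: [-0.0, 0.802, 0.597, -0.0]
ft_force: [-0.1, -0.9, -0.5]
width: -0.0001
```

{"api": "servo_tool", "payload": {
  "deltas": [0,0,0.0025,0,0,0,0,0,0,0.005,0,0,0,0,0,0,0.005,0,0,0,0]
}}

```text
t: 25.8
eef_pos: [0.5397, 0.1784, 0.042]
orientation: [-0.0, 0.802, 0.597, 0.0]
ft_force: [-0.2, 0.5, -0.4]
width: -0.0001
```

{"api": "servo_tool", "payload": {
  "deltas": [0,0,0.0025,0,0,0,0,0,0,0.005,0,0,0,0,0,0,0.005,0,0,0,0]
}}

```text
t: 26.1
eef_pos: [0.5397, 0.1783, 0.0398]
orientation: [-0.0, 0.802, 0.597, -0.0]
ft_force: [-0.3, -0.9, 0.1]
width: -0.0
```

{"api": "servo_tool", "payload": {
  "deltas": [0,0,0.0025,0,0,0,0,0,0,0.005,0,0,0,0,0,0,0.005,0,0,0,0]
}}

```text
t: 26.4
eef_pos: [0.54, 0.1784, 0.0385]
orientation: [0.0, 0.802, 0.597, 0.0]
ft_force: [-2.3, -0.3, 3.0]
width: -0.0001
```

{"api": "servo_tool", "payload": {
  "deltas": [-0.001,-0.001,0.0025,0,0,0,0,-0.002,-0.001,0.005,0,0,0,0,-0.002,-0.001,0.005,0,0,0,0]
}}

```text
t: 26.7
eef_pos: [0.5402, 0.1782, 0.0376]
orientation: [0.0, 0.802, 0.597, 0.001]
ft_force: [0.0, 0.8, 5.7]
width: 0.0002
```

{"api": "servo_tool", "payload": {
  "deltas": [-0.001,-0.001,0.0025,0,0,0,0,-0.002,-0.001,0.005,0,0,0,0,-0.002,-0.001,0.005,0,0,0,0]
}}

```text
t: 27.0
eef_pos: [0.5403, 0.1778, 0.0358]
orientation: [0.001, 0.802, 0.597, 0.002]
ft_force: [1.5, 1.0, 5.0]
width: 0.0002
```

{"api": "servo_tool", "payload": {
  "deltas": [0,0,0.0025,0,0,0,0,0,0,0.005,0,0,0,0,0,0,0.005,0,0,0,0]
}}

```text
t: 27.3
eef_pos: [0.5399, 0.1776, 0.0333]
orientation: [0.0, 0.802, 0.597, 0.002]
ft_force: [1.9, 0.3, 4.2]
width: -0.0002
```

{"api": "servo_tool", "payload": {
  "deltas": [0,0,0.0025,0,0,0,0,0,0,0.005,0,0,0,0,0,0,0.005,0,0,0,0]
}}

```text
t: 27.6
eef_pos: [0.5374, 0.1766, 0.0285]
orientation: [-0.001, 0.802, 0.597, -0.002]
ft_force: [-0.4, -0.5, 0.2]
width: -0.0002
```

{"api": "servo_tool", "payload": {
  "deltas": [0,0,0.0025,0,0,0,0,0,0,0.004,0,0,0,0,0,0,0.004,0,0,0,0]
}}

```text
t: 27.9
eef_pos: [0.5382, 0.1769, 0.0282]
orientation: [-0.0, 0.802, 0.597, -0.0]
ft_force: [-0.6, -0.5, 1.2]
width: -0.0001
```

```bash
python3 look2.py 28
```

```text
t 27.9 pos [0.5382 0.1769 0.0282] F [-0.6132 -0.5456  1.2478] w -9.713843346541969e-05
norm shift [ 0.0032 -0.0603  0.0005] turn [-0.0005  0.0004  0.0014] j [ 0.6715  0.0049 -0.2757 -0.0003 -1.2912 -2.5332]
```

View pics/z28.png

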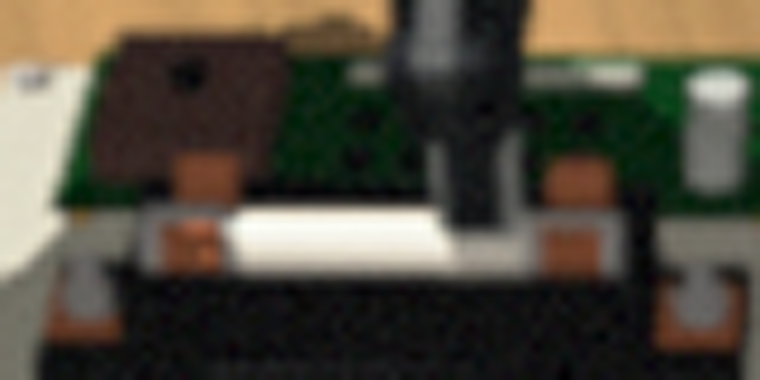

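{"api": "servo_tool", "payload": {
  "deltas": [0,0,0.0025,0,0,0,0,0,0,0.005,0,0,0,0,0,0,0.005,0,0,0,0]
}}

```text
t: 28.25
eef_pos: [0.5387, 0.177, 0.0279]
orientation: [0.0, 0.802, 0.597, 0.0]
ft_force: [-6.5, -0.9, 11.1]
width: 0.0002
```

{"api": "servo_tool", "payload": {
  "deltas": [0,0,0.0025,0,0,0,0,0,0,0.005,0,0,0,0,0,0,0.005,0,0,0,0]
}}

```text
t: 28.55
eef_pos: [0.5389, 0.1771, 0.0278]
orientation: [0.0, 0.802, 0.597, 0.001]
ft_force: [-11.9, -0.6, 18.4]
width: 0.0004
```

{"api": "servo_tool", "payload": {
  "deltas": [0,0,-0.015,0,0,0,0,0,0,-0.04,0,0,0,0,0,-0.06,-0.04,0,0,0,0,0,-0.12,-0.04,0,0,0,0,0,-0.12,-0.04,0,0,0,0,0,-0.12,-0.03,0,0,0,0,0,-0.12,-0.02,0,0,0,0,0,-0.12,-0.015,0,0,0,0,0,-0.12,-0.015,0,0,0,0]
}}

```text
t: 29.45
eef_pos: [0.4926, 0.1903, 0.0295]
orientation: [-0.0, 0.802, 0.597, -0.001]
ft_force: [0.7, 0.4, -0.5]
width: 0.0004
```

{"api": "servo_tool", "payload": {
  "deltas": [0,0,0.003,0,0,0,0,0,0,0.006,0,0,0,0,0,0,0.006,0,0,0,0]
}}

```text
t: 29.75
eef_pos: [0.4929, 0.1908, 0.0282]
orientation: [0.0, 0.802, 0.597, 0.0]
ft_force: [1.2, -0.1, 0.9]
width: -0.0002
```

{"api": "servo_tool", "payload": {
  "deltas": [0,0,0.0025,0,0,0,0,0,0,0.005,0,0,0,0,0,0,0.005,0,0,0,0]
}}

```text
t: 30.05
eef_pos: [0.4931, 0.191, 0.0279]
orientation: [0.0, 0.802, 0.597, 0.001]
ft_force: [-5.4, -1.9, 9.7]
width: -0.0003
```

{"api": "servo_tool", "payload": {
  "deltas": [0,0,0.0025,0,0,0,0,0,0,0.004,0,0,0,0,0,0,0.004,0,0,0,0]
}}

```text
t: 30.35
eef_pos: [0.4932, 0.191, 0.0278]
orientation: [0.0, 0.802, 0.597, 0.001]
ft_force: [-9.4, -2.3, 17.0]
width: -0.0001
```

{"api": "servo_tool", "payload": {
  "deltas": [0,0,-0.02,0,0,0,0,0,0,-0.06,0,0,0,0,0,0,-0.15,0,0,0,0,0,0,-0.25,0,0,0,0,0,0,-0.35,0,0,0,0,-0.1,0,-0.35,0,0,0,0,-0.2,0,-0.35,0,0,0,0,-0.3,0,-0.35,0,0,0,0,-0.4,0,-0.35,0,0,0,0,-0.4,0,-0.35,0,0,0,0,-0.4,0,-0.35,0,0,0,0]
}}

```text
t: 31.45
eef_pos: [0.4467, 0.0371, 0.1646]
orientation: [-0.0, 0.803, 0.597, 0.001]
ft_force: [-0.0, 0.1, -1.0]
width: 0.0002
```

```bash
python3 look2.py 30; python3 - <<'E'
from h import *
im=cams.read_camera("top")[:,:,::-1]; cv2.imwrite("pics/top30.png",im)
E
```

```text
t 31.45 pos [0.4467 0.0371 0.1646] F [-0.0181  0.0622 -1.0116] w 0.00022052864228082087
norm shift [0.4033 0.0579 0.342 ] turn [ 0.0003 -0.0006  0.0005] j [ 0.5363 -0.381  -0.3584 -0.0003 -1.5923 -2.3996]
```

View pics/z30.png

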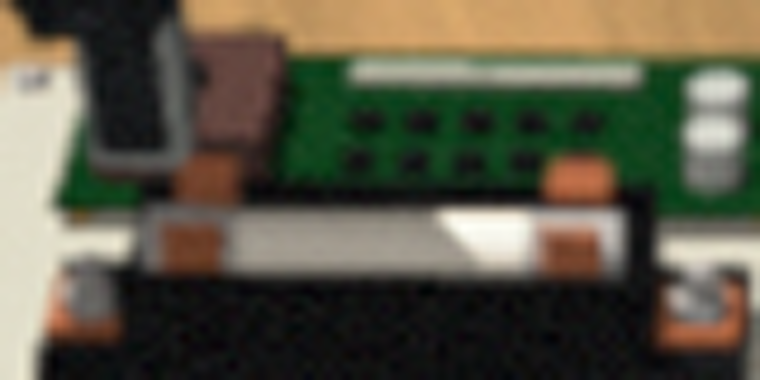

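View pics/top30.png

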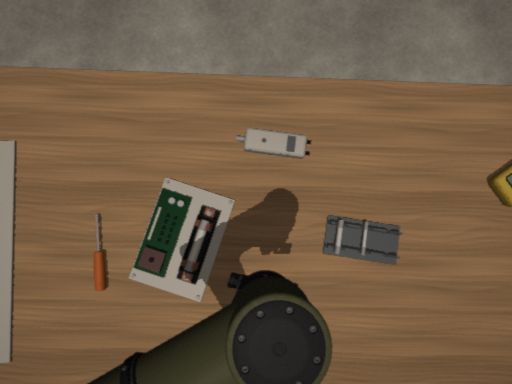

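View pics/sf30.png

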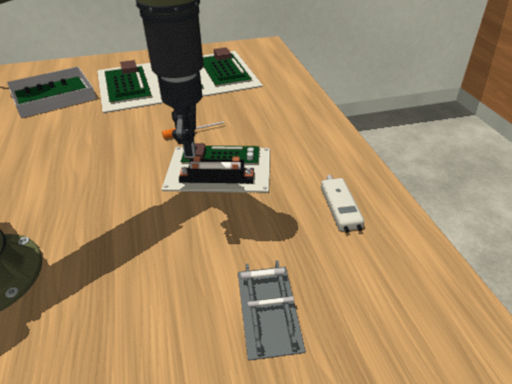

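```bash
python3 - <<'E'
from h import *
def un(p,f,off): return (np.array(p,float)+.5)/f-.5+off
th=np.radians(-16.8); x=np.array([np.cos(th),np.sin(th)]);y=np.array([-x[1],x[0]]); S=np.array([.5155,.1847])
for nm,p,z in(("fuse",[[139,240],[626,241]],.044),("tine tops",[[208,155],[578,158]],.061)):
    Q=ray("side",un(p,9.5,[175,140]),z)-S; q=np.c_[Q@x,Q@y]; print(nm,q,q.mean(0))
im=cv2.imread("pics/top30.png"); cv2.imwrite("pics/zt30.png",cv2.resize(im[195:295,165:230],None,fx=6,fy=6,interpolation=2))
print(np.abs(cv2.imread("pics/top30.png").astype(int)-cv2.imread("pics/top0.png"))[120:165,230:320].mean(), np.abs(cv2.imread("pics/top30.png").astype(int)-cv2.imread("pics/top0.png"))[205:300,85:112].mean())
E
```

```text
fuse [[-0.0668  0.0027]
 [ 0.0635  0.005 ]] [-0.0017  0.0039]
tine tops [[-0.0488  0.0183]
 [ 0.0503  0.019 ]] [0.0008 0.0186]
7.535967078189301 6.461078622482131
```

View pics/zt30.png

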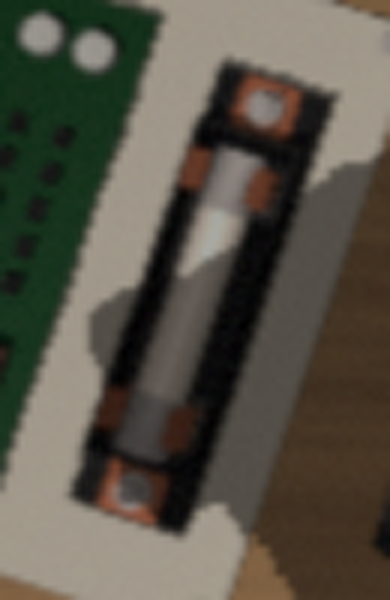

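```bash
python3 - <<'E'
from bench import arm
print(arm.sign_off())
E
```

```text
the job is handed in; nothing more can be done
None
```

The big fuse is home in both spring clips and released, and I handed the job in at about 31.5 s of the 58 s allowed. No verdict was reported.

**What happened**
- **Grasp:** my first grasp closed on air. A touch on clear bench showed the fingertips sit about 25 mm short of the reported TCP, so I corrected for that. The second grasp held.
- **Insertion:** I set the fuse down level in the mouth and pressed its middle with the fingers shut. At 29 N, above your 20–25 N guide, it had not gone in. A slight sideways push towards the sprung jaws then freed it.
- **Seating:** the left end went in first, leaving the fuse tilted for a moment. I then pressed near the other clip until that end snapped in at about 5 N. I finished with 17–18 N over each half.

**Last checks**
- **Height and level:** both halves stopped hard at the same tool height (0.0278 m), which puts the tube top at about the seated height. The fuse looks level in the pictures.
- **Jaws:** both look closed over the fuse. I could not measure their angles.
- **Along the block:** the fuse is about 1 mm (top view) to 2.5 mm (side view) towards the left-hand clip (clip a), within the 5 mm allowed.
- **Across the block:** one check disagreed. The side view alone put the fuse about 4 mm to the +y side, outside the 2 mm limit. The top view shows it centred between the tine and the jaw, so I took that as a camera or edge error.
- **Force:** the highest wrist force I read was 29 N vertical (31 N with sideways load). I could not measure the fuse-to-block contact force directly.
- **Surroundings:** the two small fuses, the probe box and the screwdriver look unmoved, and the arm is clear of everything.

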